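Make up a nested pack of lamp reflectors on a counting scale

ROBOT

A 6-joint arm with a two-finger parallel gripper is mounted at the origin on the work surface. World frame = base frame: x ahead of the robot, y to its left, z up, the work surface at z = 0. Lengths are in m, angles in rad, forces in N, time in s.
With the tool pointing down it reaches from about 0.375 to 0.975 m from the base axis. Payload 3.8 kg.
Tool frame: the origin (TCP) lies between the finger pads; the fingertips stand 17 mm ahead of it and the grasp point (between the pads) lies 2 mm behind it; z points along the fingers, x is the direction in which the jaws open and shut, and the axes are right-handed (so a half turn about z gives the same grasp; the last joint's range is limited). The gripper opens to 88 mm and grips with 3 to 60 N. Pads are 18 mm wide; open, the fingers measure 123 mm over their backs; the gripper's body (75 mm by 187 mm) begins 45 mm behind the grasp point.
Start: joints at [-0.037, 0.264, 1.604, -0, 1.274, -0.037], TCP at [0.675, -0, 0.256] pointing down, gripper open.
Joint ranges: [-2.63, 2.63], [-0.94, 2.18], [0.31, 2.57], [-1.31, 4.45], [0, 2.66], [-2.55, 2.55]. Speed limits (rad/s): [2.57, 2.57, 3.14, 3.14, 3.14, 3.14].

INTERFACE

Orientations are given as a unit quaternion [w, x, y, z].
In Python, from workcell import read_state, get_image, get_calibration, order, silhouettes gives the robot as it stands.
- The arm moves only by the tool play_rows, never from a script. Its argument "moves" is a list of rows, each a list of 5 numbers: the shift along the tool's x, y, z in m, then the turn about the tool's z in degrees, then the closure, from -1 (fully open) to 1 (shut). A call has exactly 8 rows; each row shifts and turns the commanded pose from where the row before left it, along the tool's axes as they then stand; what a row does not reach is not made up. A row lasts 1/8 s, in which the tool goes at most 62.5 mm and 10.7 degrees, less where a joint would pass 70% of its speed; a pose out of reach is approached as far as the arm can. A call with a gripper value outside its range is refused whole. The fingers move at their own pace and stop on an object; "grip_force" is the grip in N (left out, the last holds). Time passes only in rows, so rows that do not move let the fingers close, or fill a call up. It gives the time, the measured TCP pose, the force and the opening at its end, in the units of the state.
- read_state(): the state, without advancing time (a new reading comes with each control period).
- get_image(name): name is "scene" or "side" or "wrist"; returns the picture (480x640x3 uint8, blue, green, red); there is no depth.
- get_calibration(name): a dict with "K" (3x3 intrinsics, pixels), "k1" (the pictures are not rectified: a ray, as slopes to the right and down, at radius r is drawn at 1 + k1 r^2 times it, then the intrinsics apply), "extrinsics" (4x4, takes a point from camera to world coordinates); the wrist camera has in their place "T_tool_cam" (4x4, takes a point from camera to tool coordinates, whose origin is the TCP and whose axes are the tool frame's). Camera axes: x right, y down, z forward; pixel columns grow to the right and rows downward; lengths in m; the calibration is good to about 2 mm. A picture is of the moment at which its call begins: read the wrist's pose just before it. get_calibration takes no time and is no camera call.
- order.finish_job(): hands the job in, once; it reports no verdict.
Trained networks look in the newest picture that a camera, given by its name, has taken for a name from the list of things; names that differ only in an ending like _2 or _b are one class to them, and where a whole thing is asked for, a point or a joint stands for the part that bears it (a point fixed in the world has none). Each returns a list of dicts, best first, with "p" (0 to 1); they miss things now and then, are a little off and sometimes report something else, mostly with a low value. They report only what shows in the picture. A call takes as long as a camera call. They do not tell look-alikes from the thing itself.
- silhouettes(target, camera): "mask" (480x640 bool, what is visible of it) and "rect" ([left, top, right, bottom] in pixels, round what is visible of it).
The state is a dict: "t": time; "qpos": joint angles; "joint_velocities": joint speeds; "joint_efforts": joint torques, N m; "ee_pos": TCP position; "ee_rot": TCP orientation; "contact_force": force on the tool from outside, world axes, zero at the start; "wrist_torque": the same for the moment, N m; "grip_width": finger opening in m.
Only numpy, scipy, OpenCV 4.12 (cv2) and the standard library are available. Lean on these libraries where they do the work, as an engineer would, in place of code of your own. Each camera call takes 0.05 s, during which the arm holds its last target.

TASK

Make up one pack of lamp reflectors on the counting scale. Slide the top pad sideways off the pile, without lifting it or disturbing the pads below, until it lies square and wholly on the scale's platform, then press the small tare button fully down and let it come up. After that stand all the reflectors on the pad, mouth down and nested over one another in a single upright stack, and finally press the large print button fully down and let it come up; leave the other things on the bench where they are.

Things in the scene. Friction and masses are not known exactly. Their poses are not given: they have to be found in the camera images.
- scale: Grey counting scale, fixed. Origin on the bench under the centre of its steel platform; z up, x pointing away from its console, y along the console. The pile of pads stands beside it on its +y or -y side. The console (180 mm wide, top 44 mm above the bench) spans -x from 92 to 192 mm from the origin and carries a dark display strip and two white push buttons.
- platform (a point): Centre of the top of the scale's steel platform (190 mm along the scale's x, 180 mm along its y), 70 mm above the bench; axes as the scale's. The platform is fixed: it does not sink.
- riser: Grey folded-steel riser, fixed, 180 mm (x) by 160 mm (y), flat top 48 mm above the bench, standing beside the scale on the +y or the -y side with a gap of 10 to 14 mm between it and the platform. Carries the pile of four pads. Origin on the bench under its centre.
- pad1: The top pad of the pile: stiff plain solid-board sheet, 160 mm (x) by 150 mm (y) by 8 mm thick, about 150 g. Origin at the centre of its underside, z up. On the pile its underside is 72 mm above the bench, 2 mm above the platform.
- pad2: The second pad from the top, same size; origin at the centre of its underside.
- pad3: The third pad from the top, same size.
- pad4: The bottom pad of the pile, same size.
- reflector1: Aluminium lamp reflector, mouth down: hollow cone 55 mm tall, 87 mm across at the open mouth, 54 mm at its closed shoulder, wall 5 mm; on top a solid round collar 40 mm across, 23 mm tall (78 mm in all). About 160 g. Origin at the centre of the mouth's rim plane, z up. Nested over another it rests 28 mm higher with 2 to 3 mm play. All are alike; 3 to 5 are present (absent: None).
- reflector2: Aluminium lamp reflector, mouth down: hollow cone 55 mm tall, 87 mm across at the open mouth, 54 mm at its closed shoulder, wall 5 mm; on top a solid round collar 40 mm across, 23 mm tall (78 mm in all). About 160 g. Origin at the centre of the mouth's rim plane, z up. Nested over another it rests 28 mm higher with 2 to 3 mm play. All are alike; 3 to 5 are present (absent: None).
- reflector3: Aluminium lamp reflector, mouth down: hollow cone 55 mm tall, 87 mm across at the open mouth, 54 mm at its closed shoulder, wall 5 mm; on top a solid round collar 40 mm across, 23 mm tall (78 mm in all). About 160 g. Origin at the centre of the mouth's rim plane, z up. Nested over another it rests 28 mm higher with 2 to 3 mm play. All are alike; 3 to 5 are present (absent: None).
- reflector4: Aluminium lamp reflector, mouth down: hollow cone 55 mm tall, 87 mm across at the open mouth, 54 mm at its closed shoulder, wall 5 mm; on top a solid round collar 40 mm across, 23 mm tall (78 mm in all). About 160 g. Origin at the centre of the mouth's rim plane, z up. Nested over another it rests 28 mm higher with 2 to 3 mm play. All are alike; 3 to 5 are present (absent: None).
- reflector5: Aluminium lamp reflector, mouth down: hollow cone 55 mm tall, 87 mm across at the open mouth, 54 mm at its closed shoulder, wall 5 mm; on top a solid round collar 40 mm across, 23 mm tall (78 mm in all). About 160 g. Origin at the centre of the mouth's rim plane, z up. Nested over another it rests 28 mm higher with 2 to 3 mm play. All are alike; 3 to 5 are present (absent: None).
- tare (a joint): Travel of the small tare button: 0 up, 0.006 m fully down; a spring brings it back; fully down takes 4 N.
- tare_top (a point): Centre of the top of the small white tare button (22 mm across, in a black bezel 38 mm across), on the console at the scale's (-150, +48) mm; 62 mm above the bench when up and it goes down with the button; fully down it is level with the bezel.
- print (a joint): Travel of the large print button: 0 up, 0.006 m fully down; a spring brings it back; fully down takes 4 N.
- print_top (a point): Centre of the top of the large white print button (36 mm across, in a black bezel 52 mm across), on the console at the scale's (-150, -42) mm; 62 mm above the bench when up and it goes down with the button; fully down it is level with the bezel.
- driver: Bystander: aluminium LED driver box, 45 x 138 x 32 mm; leave alone. Origin at the centre of its underside.
- tape: Bystander: roll of clear tape, 96 mm across, 45 mm tall; leave alone. Origin at the centre of its underside.
- screwdriver: Bystander: screwdriver, 200 mm long, lying on the bench; leave alone.
Things that resemble listed ones, but are neither listed nor needed, are in the scene too. What is shaped like the pad1 but blue is not meant. What is shaped like the reflector1 but pink is not meant.

How it is judged:
By the outcome, as a careful person would: the job done as asked, in the order asked, and still so for the second after the job is handed in, with the robot touching nothing.
Of reflector1, reflector2, reflector3, reflector4, reflector5 only 3 to 5 are there at a start; the rules pass over those that are not, and their reading is None.
At some moment in a run one of reflector1, reflector2, reflector3, reflector4, reflector5 may be knocked a few centimetres aside while the robot is not near it.
It also fails if it takes over 210 s, if anything falls off the work surface, if the arm or the gripper's body presses on something with over 40 N, if the wrist force passes 120 N, or if a joint passes its speed limit or range.

## Working session

There is one attempt and no reset: what is moved stays moved. The work goes in short steps, Python scripts to look and compute and a tool call to move; the robot and the scene stay as the last step left them, time stands still between calls to the robot, and variables do not carry over. Pictures are saved under pics/ and viewed, and the job is handed in when it is done.

Besides the shell and the picture viewer there is one more tool, called after "Call:" in YAML: its name, and indented under it one key for each argument. play_rows: Moves the arm, as the interface text tells. Its arguments: {"type":"object","properties":{"moves":{"type":"array"},"grip_force":{"type":"number"}},"required":["moves"]}

```bash
mkdir -p pics; ls
python3 - <<'E'
from workcell import *
import cv2,json
s=read_state();print({k:s[k] for k in('t','ee_pos','ee_rot','grip_width')})
for c in('scene','side','wrist'):
    cv2.imwrite(f'pics/{c}0.png',get_image(c)); d=get_calibration(c); print(c,{k:(v.tolist() if hasattr(v,'tolist') else v) for k,v in d.items()})
E
```

```text
pics
{'t': 0.0, 'ee_pos': array([6.74344117e-01, 3.55372872e-06, 2.54435504e-01]), 'ee_rot': array([-3.21282631e-05,  9.99999432e-01, -1.47543636e-06, -1.06497696e-03]), 'grip_width': 0.0880126088053603}
scene {'K': [[440.55860142436353, 0.0, 311.2808366793876], [0.0, 440.55860142436353, 238.2784837909247], [0.0, 0.0, 1.0]], 'k1': -0.03208521638574471, 'extrinsics': [[0.8327114417794781, 0.42541134721664164, -0.3544246610901461, 0.9171310895108629], [0.5536699972965984, -0.6323072490491419, 0.5418828996134599, -0.6251683539256722], [0.006417851909137431, -0.6474663917603974, -0.7620669804667068, 0.9433872649717086], [0.0, 0.0, 0.0, 1.0]]}
side {'K': [[492.7404675214493, 0.0, 309.7390674194575], [0.0, 492.7404675214493, 238.0238934025994], [0.0, 0.0, 1.0]], 'k1': -0.012400092887143688, 'extrinsics': [[-0.971929309081255, -0.13465684079146545, 0.19292732667223692, 0.2859618643961283], [-0.23422339345294696, 0.6311685910226549, -0.7394360091758193, 0.8136646355930076], [-0.022199551982418367, -0.7638676226510313, -0.6449910347882686, 0.7889839945703457], [0.0, 0.0, 0.0, 1.0]]}
wrist {'K': [[340.2309358205282, 0.0, 320.93645934828686], [0.0, 340.2309358205282, 237.6676456912083], [0.0, 0.0, 1.0]], 'k1': -0.01912846007085348, 'T_tool_cam': [[0.9999998170230314, -0.0005877046956700634, -0.00014337745072349518, -0.0003960274677693443], [0.0006025617224180707, 0.9466843662212306, 0.3221619897996606, -0.08454709525228547], [-5.360292310305378e-05, -0.3221620172452001, 0.9466845471281493, -0.1293330315112292], [0.0, 0.0, 0.0, 1.0]]}
```

View pics/scene0.png

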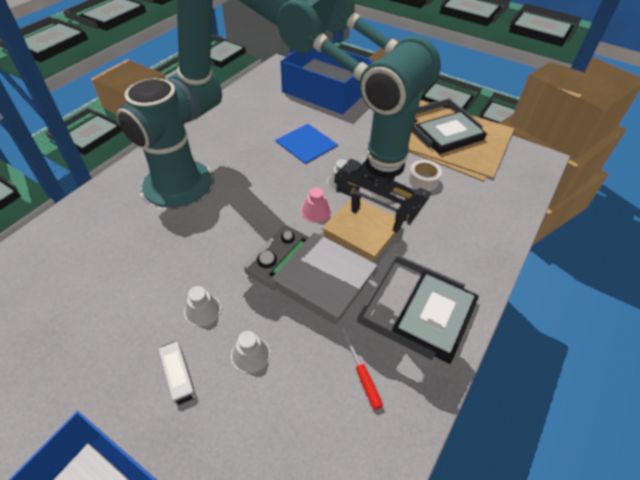

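View pics/side0.png

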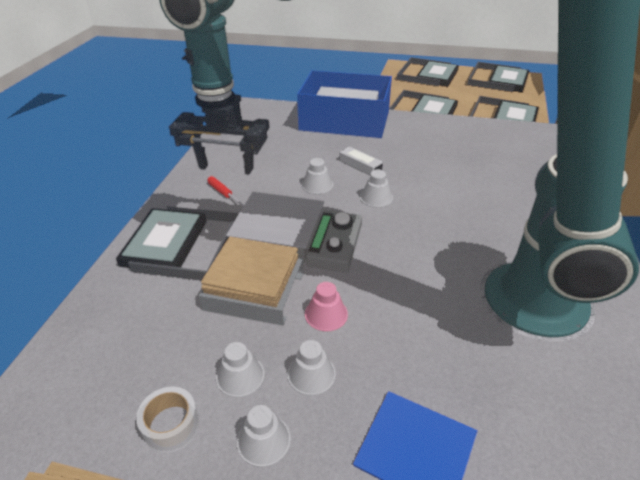

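View pics/wrist0.png

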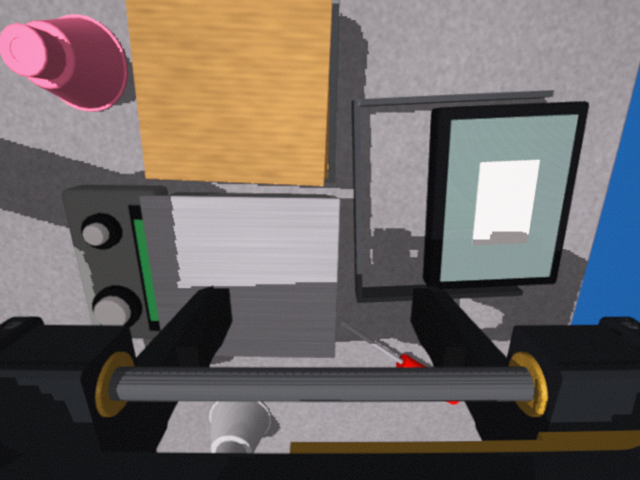

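```bash
cat > h.py <<'E'
import numpy as np, cv2
from scipy.optimize import minimize, least_squares
from scipy.spatial.transform import Rotation as R
from workcell import *
CAL={c:get_calibration(c) for c in('scene','side','wrist')}
def T_of(s):
    q=np.array(s['ee_rot']);T=np.eye(4);T[:3,:3]=R.from_quat([q[1],q[2],q[3],q[0]]).as_matrix();T[:3,3]=s['ee_pos'];return T
def ext(c,s=None):
    return np.array(CAL[c]['extrinsics']) if c!='wrist' else T_of(s)@np.array(CAL[c]['T_tool_cam'])
def proj(c,P,s=None):
    E=ext(c,s);K=np.array(CAL[c]['K']);p=(np.atleast_2d(P)-E[:3,3])@E[:3,:3]
    u=p[:,:2]/p[:,2:];u=u*(1+CAL[c]['k1']*(u**2).sum(1,keepdims=True))
    return u*[K[0,0],K[1,1]]+K[:2,2]
def unproj(c,px,z,s=None):
    E=ext(c,s);K=np.array(CAL[c]['K']);d=(np.atleast_2d(px)-K[:2,2])/[K[0,0],K[1,1]]
    u=d.copy()
    for _ in range(5):u=d/(1+CAL[c]['k1']*(u**2).sum(1,keepdims=True))
    r=np.c_[u,np.ones(len(u))]@E[:3,:3].T
    return E[:3,3]+r*((z-E[2,3])/r[:,2])[:,None]
a=np.linspace(0,2*np.pi,40,endpoint=False);C=np.c_[np.cos(a),np.sin(a)]
def refl_mask(c,x,y,z,s=None,up=4):
    m=np.zeros((480,640),np.uint8)
    for rings in(((.0435,0),(.027,.055)),((.02,.055),(.02,.078))):
        P=np.vstack([np.c_[C*r+[x,y],np.full(40,z+h)] for r,h in rings])
        h=cv2.convexHull(proj(c,P,s).astype(np.float32))
        cv2.fillPoly(m,[np.round(h*16).astype(np.int32)],255,cv2.LINE_AA,4)
    return m/255.
def fit_refl(c,mask,z=0.,s=None,x0=None):
    ys,xs=np.nonzero(mask)
    if x0 is None: x0=unproj(c,[[xs.mean(),ys.mean()]],z+.035,s)[0,:2]
    mm=cv2.GaussianBlur(mask.astype(float),(0,0),1)
    def f(p):
        return (cv2.GaussianBlur(refl_mask(c,p[0],p[1],z,s),(0,0),1)-mm).__pow__(2).sum()
    r=minimize(f,x0,method='Nelder-Mead',options=dict(initial_simplex=np.array([x0,x0+[.01,0],x0+[0,.01]]),xatol=1e-4,fatol=.1))
    return r.x,r.fun/mask.sum()
E
python3 - <<'E'
from h import *
for c in('side','scene'):
    im=get_image(c)
    for d in silhouettes('reflector1',c):
        if d['p']<.2: continue
        x,e=fit_refl(c,d['mask']); m=d['mask']
        print(c,round(d['p'],2),d['rect'],x.round(4),round(e,3),im[m].mean(0).round())
for c in('side','scene'):
    for n in('pad1','scale','platform','riser','tare_top','print_top'):
        for d in silhouettes(n,c): 
            if d['p']>.2: print(c,n,round(d['p'],2),d['rect'],int(d['mask'].sum()))
im=get_image('side'); cv2.imwrite('pics/side_crop.png',cv2.resize(im[160:340,100:400],(800,480),interpolation=cv2.INTER_CUBIC))
im=get_image('wrist'); cv2.imwrite('pics/w_crop.png',cv2.resize(im[0:370,50:380],(660,740))[:600])
E
```

```text
side 0.96 [305.4, 281.2, 348.6, 331.8] [0.4313 0.1427] 0.016 [148. 126. 190.]
side 0.76 [301.1, 160.8, 333.3, 192.3] [ 0.5568 -0.3193] 0.012 [164. 161. 162.]
side 0.73 [217.0, 342.7, 263.5, 398.6] [0.5565 0.3246] 0.009 [170. 167. 169.]
side 0.61 [237.4, 404.7, 286.3, 465.7] [0.4754 0.4366] 0.008 [171. 168. 169.]
side 0.59 [357.8, 172.0, 391.8, 208.2] [ 0.3849 -0.2937] 0.019 [162. 159. 160.]
side 0.55 [286.0, 340.2, 335.2, 395.1] [0.4276 0.2922] 0.007 [168. 165. 166.]
scene 0.94 [231.5, 331.4, 271.9, 372.1] [ 0.5562 -0.3241] 0.008 [149. 149. 152.]
scene 0.82 [183.1, 288.7, 220.7, 326.0] [ 0.3856 -0.2994] 0.019 [143. 144. 147.]
scene 0.65 [320.4, 156.3, 344.0, 191.6] [0.4149 0.2867] 1.745 [153. 153. 157.]
scene 0.64 [304.0, 186.6, 329.9, 226.7] [0.4333 0.1382] 0.006 [125. 107. 171.]
scene 0.43 [368.9, 192.0, 388.9, 200.4] [0.5523 0.3104] 7.598 [125. 125. 129.]
side pad1 0.97 [355.0, 391.8, 480.4, 480.0] 7571
side pad1 0.77 [266.3, 301.8, 267.5, 308.0] 1
side pad1 0.71 [202.1, 284.0, 277.7, 303.2] 178
side pad1 0.69 [215.0, 253.9, 298.7, 302.9] 178
side pad1 0.61 [199.7, 237.3, 297.1, 298.0] 3870
side pad1 0.52 [284.1, 339.8, 335.8, 393.4] 1861
side scale 0.8 [224.1, 190.2, 361.9, 274.7] 6601
side scale 0.6 [216.7, 343.9, 264.1, 396.6] 1932
side scale 0.25 [335.1, 208.8, 349.6, 226.9] 181
side platform 0.78 [223.5, 189.7, 362.8, 270.7] 6564
side riser 0.58 [198.9, 256.9, 302.5, 327.3] 1779
side tare_top 0.39 [327.2, 241.7, 339.2, 247.4] 60
scene pad1 0.68 [324.2, 233.2, 376.8, 260.0] 170
scene pad1 0.66 [277.0, 122.8, 339.3, 161.6] 1386
scene pad1 0.62 [325.2, 201.1, 394.1, 255.9] 2396
scene pad1 0.54 [319.8, 234.9, 368.7, 265.3] 74
scene scale 0.86 [245.2, 227.7, 377.4, 324.5] 7277
scene platform 0.63 [244.3, 224.9, 376.5, 322.6] 7225
scene riser 0.54 [372.4, 226.8, 402.6, 274.0] 210
scene print_top 0.55 [261.3, 249.3, 274.7, 262.5] 145
```

View pics/side_crop.png

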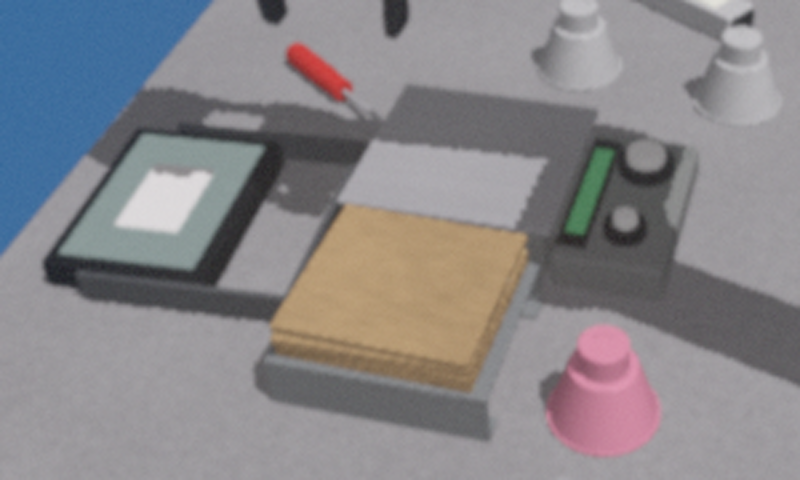

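Call:
play_rows:
  moves:
    - [-0.04,-0.03,-0.03,0,-1]
    - [-0.03,-0.04,-0.03,0,-1]
    - [0,-0.03,-0.04,0,-1]
    - [0,0,0,0,-1]
    - [0,0,0,0,-1]
    - [0,0,0,0,-1]
    - [0,0,0,0,-1]
    - [0,0,0,0,-1]

```text
t: 2.05
ee_pos: [0.6049, 0.0994, 0.3547]
ee_rot: [0.0, 1.0, -0.0, -0.001]
contact_force: [-0.3, -0.4, -0.5]
grip_width: 0.0879
```

Run:
```python
from h import *
s=read_state();print(s['ee_pos'],s['ee_rot'],s['contact_force'])
im=get_image('wrist');cv2.imwrite('pics/w1.png',im)
import pickle;pickle.dump((im,dict(s)),open('w1.pkl','wb'))
for d in silhouettes('reflector1','wrist'):
    if d['p']>.3:
        x,e=fit_refl('wrist',d['mask'],0,s);print(round(d['p'],2),d['rect'],x.round(4),round(e,3))
```

```text
[0.60488198 0.09941884 0.35471327] [ 1.24935851e-04  9.99999594e-01 -4.18190892e-04 -7.88441413e-04] [-0.30460642 -0.43220828 -0.50862642]
0.92 [170.3, 402.0, 225.1, 448.5] [ 0.3809 -0.3085] 0.303
0.7 [270.1, 402.2, 320.9, 454.2] [ 0.5543 -0.3236] 0.25
0.69 [132.7, 0.9, 215.5, 70.2] [0.4267 0.2917] 0.006
0.63 [155.4, 121.6, 229.9, 185.5] [0.4302 0.1424] 0.006
0.6 [241.4, 0.0, 320.7, 43.0] [0.555 0.325] 0.006
```

View pics/w1.png

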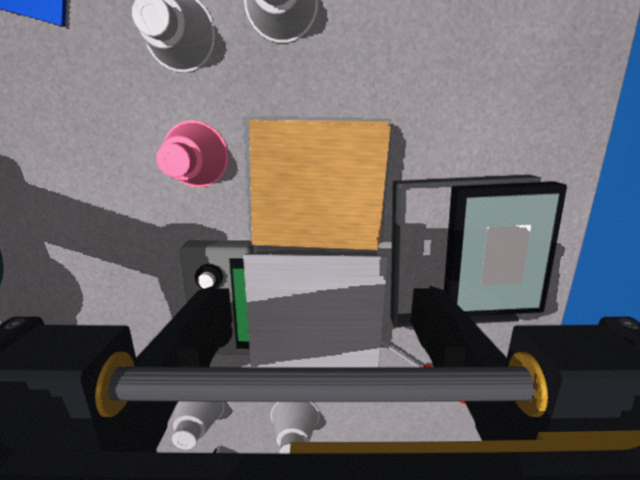

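Run:
```python
from h import *
import pickle
im,s=pickle.load(open('w1.pkl','rb'))
cv2.imwrite('pics/w1c.png',cv2.resize(im[105:375,225:405],None,fx=2.2,fy=2.2,interpolation=cv2.INTER_CUBIC))
for n,px,z in(('pad',[[249,120],[390,121],[378,249],[250,247]],.08),('plat',[[244,255],[380,252]],.07),('tare',[[207,281]],.062)):
    print(n,unproj('wrist',px,z,s).round(4)[:,:2].tolist())
# colour edges along pad: boundaries of tan colour
hsv=cv2.cvtColor(im,cv2.COLOR_BGR2HSV)
m=((hsv[...,1]>90)&(hsv[...,0]>8)&(hsv[...,0]<28)).astype(np.uint8)
n,l,st,ce=cv2.connectedComponentsWithStats(m)
i=1+np.argmax(st[1:,4]);print(st[i])
cs,_=cv2.findContours((l==i).astype(np.uint8),0,1);c=max(cs,key=len)[:,0,:].astype(float)
W=unproj('wrist',c,.08,s)[:,:2]
print(cv2.minAreaRect((W*1000).astype(np.float32)))
```

```text
pad [[0.5232, 0.1864], [0.6819, 0.1851], [0.6764, 0.0311], [0.514, 0.034]]
plat [[0.5031, 0.0191], [0.681, 0.0232]]
tare [[0.4473, -0.0225]]
[  249   120   142   131 17155]
((600.0107421875, 110.685546875), (155.54342651367188, 162.44361877441406), 87.4997329711914)
```

View pics/w1c.png

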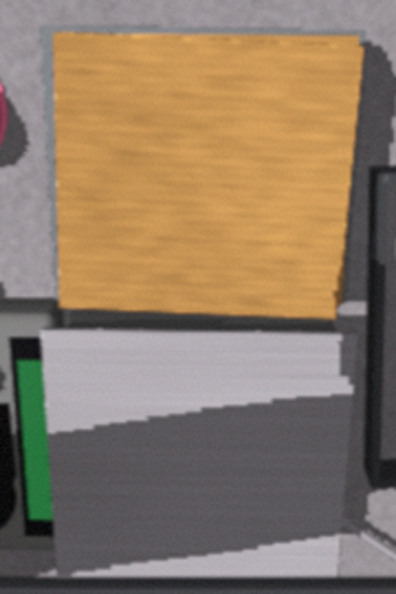

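Call:
play_rows:
  moves:
    - [0,0.05,0,0,-1]
    - [0,0.05,0,0,-1]
    - [0,0.06,0,0,-1]
    - [0,0.03,0,0,-1]
    - [0,0,0,0,-1]
    - [0,0,0,0,-1]
    - [0,0,0,0,-1]
    - [0,0,0,0,-1]

```text
t: 3.15
ee_pos: [0.6051, -0.0889, 0.3558]
ee_rot: [-0.0, 1.0, 0.001, 0.0]
contact_force: [-0.3, 0.6, 0.3]
grip_width: 0.088
```

Run:
```python
from h import *
import pickle
s=read_state();print(s['ee_pos'],s['ee_rot'],s['contact_force'])
im=get_image('wrist');cv2.imwrite('pics/w2.png',im)
pickle.dump((im,dict(s)),open('w2.pkl','wb'))
for d in silhouettes('reflector1','wrist'):
    if d['p']>.3:
        x,e=fit_refl('wrist',d['mask'],0,s);print(round(d['p'],2),d['rect'],x.round(4),round(e,3))
c=im[:330,150:420];cv2.imwrite('pics/w2c.png',cv2.resize(c,None,fx=1.8,fy=1.8,interpolation=cv2.INTER_CUBIC))
```

```text
[ 0.60509279 -0.08885373  0.35578376] [-6.92893323e-05  9.99999672e-01  8.04629211e-04  6.11433892e-05] [-0.28309677  0.64805218  0.25612848]
0.96 [264.2, 305.0, 319.1, 367.6] [ 0.5551 -0.3229] 0.015
0.82 [143.4, 0.0, 213.7, 38.0] [0.4299 0.1411] 0.005
0.7 [152.7, 288.8, 192.6, 336.1] [ 0.382  -0.2841] 2.073
```

View pics/w2c.png

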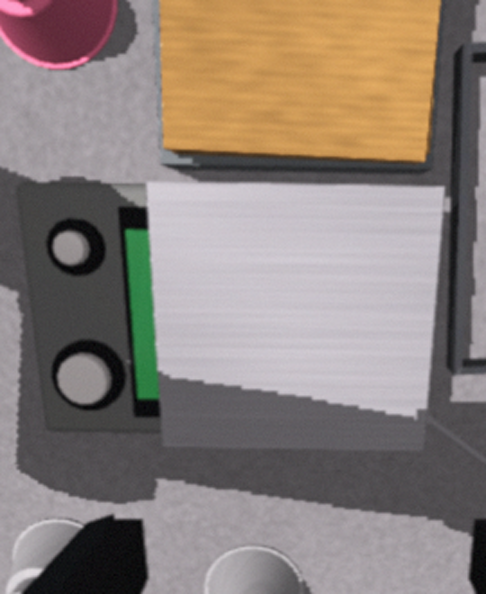

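```bash
cat > fitrect.py <<'E'
from h import *
def fit(obs,hx,hy,z,x0,free=False):
    # obs: list of (cam,state,corner idx list,px) ; corners in local order
    L=np.array([[-hx,hy],[hx,hy],[hx,-hy],[-hx,-hy]])
    def f(p):
        c,s=np.cos(p[2]),np.sin(p[2]);W=L@np.array([[c,s],[-s,c]])+p[:2];W=np.c_[W,np.full(4,z)]
        return np.concatenate([(proj(cam,W[idx],st)-px).ravel() for cam,st,idx,px in obs])
    r=least_squares(f,x0,x_scale=[.01,.01,.01],loss='soft_l1');return r.x,f(r.x).round(1)
E
python3 - <<'E'
from fitrect import *
import pickle
i1,s1=pickle.load(open('w1.pkl','rb'));i2,s2=pickle.load(open('w2.pkl','rb'))
A=lambda l:np.array(l)/1.8+[150,0]
B=lambda l:np.array(l)/2.2+[225,105]
pl2=A([[148,183],[446,187],[424,451],[161,447]])
x,r=fit([('wrist',s2,[0,1,2,3],pl2)],.095,.09,.07,[.6,-.06,0]);print('plat w2',x[:2],np.degrees(x[2]),r)
pd1=B([[53,32],[362,35],[334,320],[59,307]])
pd2=A([[163,151],[426,162]])
x,r=fit([('wrist',s1,[0,1,2,3],pd1)],.08,.075,.08,[.6,.11,0]);print('pad w1',x[:2],np.degrees(x[2]),r)
x,r=fit([('wrist',s1,[0,1,2,3],pd1),('wrist',s2,[3,2],pd2)],.08,.075,.08,[.6,.11,0]);print('pad both',x[:2],np.degrees(x[2]),r)
pl1=B([[41,330],[342,333],[339,578-2],[57,576]])
x,r=fit([('wrist',s1,[0,1],pl1[:2]),('wrist',s2,[0,1,2,3],pl2)],.095,.09,.07,[.6,-.06,0]);print('plat both',x[:2],np.degrees(x[2]),r)
print(unproj('wrist',A([[71,247],[83,380]]),.062,s2).round(4))
c,s=np.cos(x[2]),np.sin(x[2])
for b in((-.15,.048),(-.15,-.042)):print(x[:2]+np.array([c*b[0]-s*b[1],s*b[0]+c*b[1]]))
# side view check
E
```

```text
plat w2 [ 0.59591155 -0.0725775 ] -1.0168166544980457 [-1.  -1.   0.2  0.   0.   0.7  0.7  0.4]
pad w1 [0.59912405 0.10898218] -2.328635034018582 [-1.  -0.3  0.4  4.2  0.9 -1.2 -0.3 -0. ]
pad both [0.59943161 0.10825987] -2.3248596281434417 [-0.6  0.4  0.6  4.9  1.1 -0.7 -0.   0.5 -0.2 -0.9 -0.5 -0.5]
plat both [ 0.59565276 -0.07243302] -0.8933148407343788 [-0.4  0.   7.7  0.7 -1.4 -1.  -0.2 -0.3 -0.   0.5  0.6  0.4]
[[ 0.447  -0.0212  0.062 ]
 [ 0.4446 -0.1124  0.062 ]]
[ 0.44641934 -0.02210026]
[ 0.44501618 -0.11208932]
```

Call:
play_rows:
  moves:
    - [0,0.01,0.05,0,-1]
    - [0,0,0.06,0,-1]
    - [0,0,0.06,0,-1]
    - [0,0,0.05,0,-1]
    - [0,0,0.03,0,-1]
    - [0,0,0.014,0,-1]
    - [0,0,0,0,-1]
    - [0,0,0,0,-1]

```text
t: 4.25
ee_pos: [0.6065, -0.1002, 0.0937]
ee_rot: [0.0, 1.0, 0.0, 0.002]
contact_force: [0.5, -0.1, 0.6]
grip_width: 0.0881
```

Call:
play_rows:
  moves:
    - [0,0,0,0,-1]
    - [0,0,0,0,-1]
    - [0,0,0.001,0,-1]
    - [0,0,0.001,0,-1]
    - [0,0,0.001,0,-1]
    - [0,0,0,0,-1]
    - [0,0,0,0,-1]
    - [0,0,0,0,-1]

```text
t: 5.25
ee_pos: [0.605, -0.1, 0.0887]
ee_rot: [-0.0, 1.0, 0.0, 0.0]
contact_force: [-0.4, -0.6, -0.3]
grip_width: 0.0883
```

Call:
play_rows:
  moves:
    - [0,0,0.001,0,-1]
    - [0,0,0,0,-1]
    - [0,0,0.0,0,-1]
    - [0,0,0.0,0,-1]
    - [0,0,0.0,0,-1]
    - [0,0,0,0,-1]
    - [0,0,0,0,-1]
    - [0,0,0,0,-1]

```text
t: 6.25
ee_pos: [0.605, -0.1, 0.0877]
ee_rot: [-0.0, 1.0, -0.0, -0.0]
contact_force: [0.4, 0.7, 0.1]
grip_width: 0.0876
```

Call:
play_rows:
  moves:
    - [0,0,0.001,0,-1]
    - [0,0,0,0,-1]
    - [0,0,0.0,0,-1]
    - [0,0,0.0,0,-1]
    - [0,0,0.0,0,-1]
    - [0,0,0,0,-1]
    - [0,0,0,0,-1]
    - [0,0,0,0,-1]

```text
t: 7.25
ee_pos: [0.6051, -0.1, 0.0874]
ee_rot: [0.0, 1.0, -0.0, 0.0]
contact_force: [-2.0, 0.1, 5.7]
grip_width: 0.0883
```

Call:
play_rows:
  moves:
    - [0,0,0.001,0,-1]
    - [0,0,0,0,-1]
    - [0,0,0.0,0,-1]
    - [0,0,0.0,0,-1]
    - [0,0,0.0,0,-1]
    - [0,0,0,0,-1]
    - [0,0,0,0,-1]
    - [0,0,0,0,-1]

```text
t: 8.25
ee_pos: [0.6051, -0.1, 0.0874]
ee_rot: [0.0, 1.0, 0.0, 0.0]
contact_force: [-5.4, 1.4, 10.6]
grip_width: 0.0883
```

Call:
play_rows:
  moves:
    - [0,0,-0.06,0,-1]
    - [-0.004,-0.05,-0.02,0,-1]
    - [0,-0.06,0,0,-1]
    - [0,-0.06,0,0,-1]
    - [0,-0.06,0,0,-1]
    - [0,-0.06,0,0,-1]
    - [0,-0.025,0.02,1,-1]
    - [0,0,0,0,-1]

```text
t: 9.25
ee_pos: [0.5993, 0.2166, 0.1435]
ee_rot: [0.001, 1.0, -0.007, -0.002]
contact_force: [-0.3, -0.1, 0.2]
grip_width: 0.0881
```

Call:
play_rows:
  moves:
    - [0,0,0,0,-1]
    - [0,0,0.03,0,-1]
    - [0,0,0.0145,0,-1]
    - [0,0,0.01,0,-1]
    - [0,0,0,0,-1]
    - [0,0,0,0,-1]
    - [0,0,0,0,-1]
    - [0,0,0,0,-1]

```text
t: 10.25
ee_pos: [0.6014, 0.2152, 0.0919]
ee_rot: [-0.0, 1.0, -0.009, 0.001]
contact_force: [-0.2, 0.8, -0.8]
grip_width: 0.0881
```

Run:
```python
from h import *
s=read_state();print(s['ee_pos'],s['ee_rot'],s['contact_force'])
im=get_image('wrist');cv2.imwrite('pics/w3.png',im)
im=get_image('side');cv2.imwrite('pics/s3.png',cv2.resize(im[180:340,150:350],(800,600)))
im=get_image('scene')
```

```text
[0.60136404 0.21519116 0.091869  ] [-1.59139022e-04  9.99962258e-01 -8.67194851e-03  5.04488047e-04] [-0.18589236  0.76611514 -0.75163989]
```

View pics/w3.png

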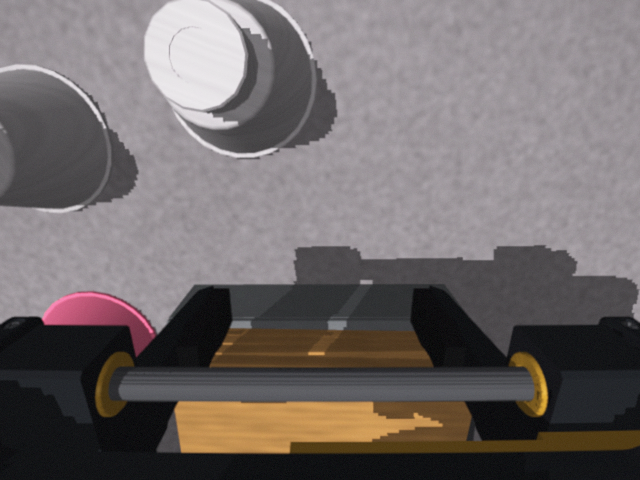

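View pics/s3.png

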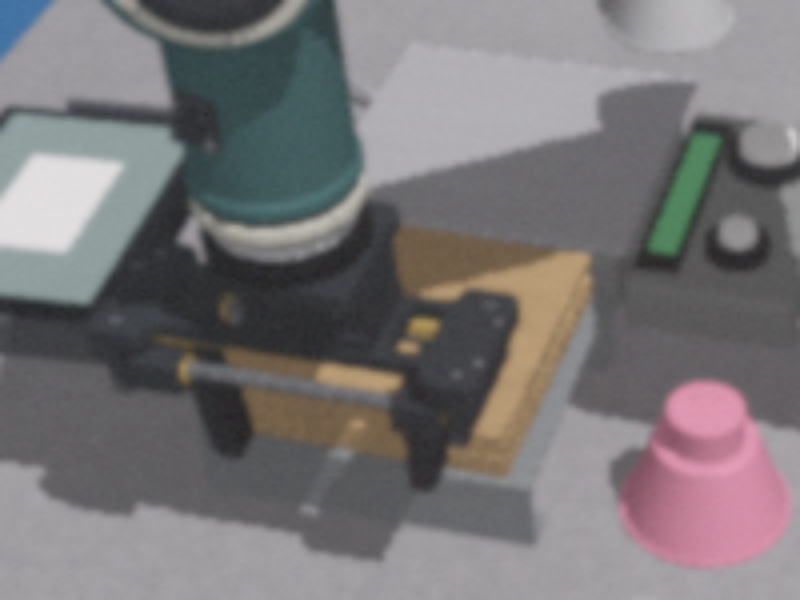

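Call:
play_rows:
  moves:
    - [0,0.005,0,0,-1]
    - [0,0.005,0,0,-1]
    - [0,0.005,0,0,-1]
    - [0,0.005,0,0,-1]
    - [0,0.005,0,0,-1]
    - [0,0.005,0,0,-1]
    - [0,0.005,0,0,-1]
    - [0,0.005,0,0,-1]

```text
t: 11.4
ee_pos: [0.6003, 0.1747, 0.0912]
ee_rot: [-0.0, 1.0, -0.009, 0.0]
contact_force: [-0.3, 1.2, -1.1]
grip_width: 0.0882
```

Run:
```python
from h import *
s=read_state();print(s['ee_pos'],s['ee_rot'],s['contact_force'])
im=get_image('wrist');cv2.imwrite('pics/w4.png',im)
im=get_image('side');cv2.imwrite('pics/s4.png',cv2.resize(im[180:340,150:350],(800,600)))
```

```text
[0.60029628 0.17471627 0.09118649] [-2.53076736e-05  9.99962130e-01 -8.70276663e-03  2.54290538e-05] [-0.34021598  1.24984602 -1.11073809]
```

View pics/s4.png

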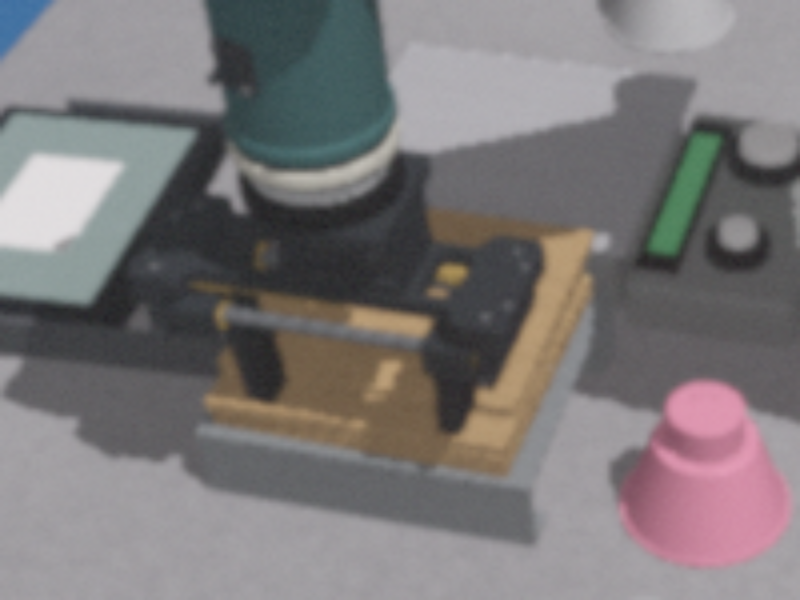

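View pics/w4.png

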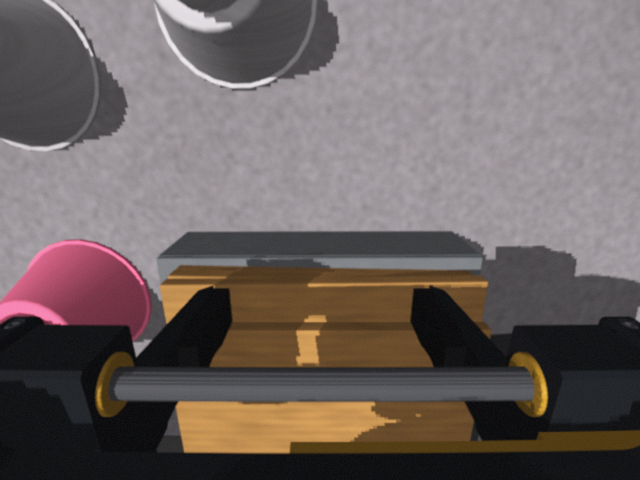

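Call:
play_rows:
  moves:
    - [0,0.006,0,0,-1]
    - [0,0.006,0,0,-1]
    - [0,0.006,0,0,-1]
    - [0,0.006,0,0,-1]
    - [0,0.006,0,0,-1]
    - [0,0.006,0,0,-1]
    - [0,0.006,0,0,-1]
    - [0,0.006,0,0,-1]

```text
t: 12.5
ee_pos: [0.5995, 0.1266, 0.0913]
ee_rot: [-0.0, 1.0, -0.009, 0.0]
contact_force: [-0.3, 1.0, -0.2]
grip_width: 0.0882
```

Call:
play_rows:
  moves:
    - [0,0.006,0,0,-1]
    - [0,0.006,0,0,-1]
    - [0,0.006,0,0,-1]
    - [0,0.006,0,0,-1]
    - [0,0.006,0,0,-1]
    - [0,0.006,0,0,-1]
    - [0,0.006,0,0,-1]
    - [0,0.006,0,0,-1]

```text
t: 13.5
ee_pos: [0.5989, 0.0788, 0.0915]
ee_rot: [-0.0, 1.0, -0.009, 0.0]
contact_force: [-0.1, 1.5, 0.4]
grip_width: 0.0882
```

Run:
```python
from h import *
s=read_state();print(s['ee_pos'],s['ee_rot'],s['contact_force'])
im=get_image('side');cv2.imwrite('pics/s5.png',cv2.resize(im[160:320,150:350],(800,600)))
```

```text
[0.59885887 0.07877824 0.09149346] [-1.04489471e-04  9.99962085e-01 -8.70274481e-03  2.81559167e-04] [-0.0877321   1.48842323  0.37023077]
```

View pics/s5.png

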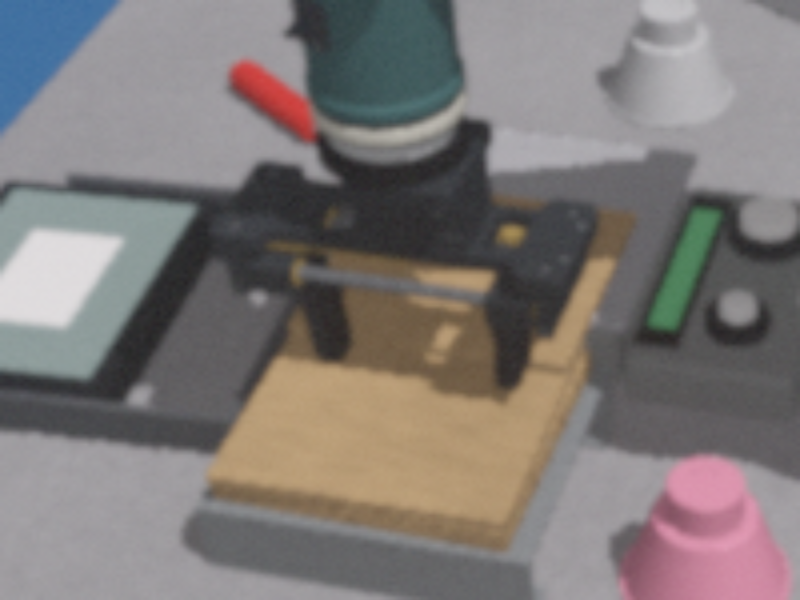

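Call:
play_rows:
  moves:
    - [0,0.006,0,0,-1]
    - [0,0.006,0,0,-1]
    - [0,0.006,0,0,-1]
    - [0,0.006,0,0,-1]
    - [0,0.006,0,0,-1]
    - [0,0.006,0,0,-1]
    - [0,0.005,0,0,-1]
    - [0,0.004,0,0,-1]

```text
t: 14.55
ee_pos: [0.5976, 0.0336, 0.091]
ee_rot: [0.0, 1.0, -0.009, -0.0]
contact_force: [-0.3, 1.4, -0.7]
grip_width: 0.0876
```

Call:
play_rows:
  moves:
    - [0,0.004,0,0,-1]
    - [0,0.004,0,0,-1]
    - [0,0.003,0,0,-1]
    - [0,0.003,0,0,-1]
    - [0,0.003,0,0,-1]
    - [0,0.002,0,0,-1]
    - [0,0,0,0,-1]
    - [0,0,0,0,-1]

```text
t: 15.55
ee_pos: [0.5977, 0.0149, 0.0914]
ee_rot: [0.0, 1.0, -0.009, 0.0]
contact_force: [0.4, -0.6, -0.4]
grip_width: 0.0882
```

Run:
```python
from h import *
s=read_state();print(s['ee_pos'],s['ee_rot'],s['contact_force'])
im=get_image('side');cv2.imwrite('pics/s6.png',cv2.resize(im[160:320,150:350],(800,600)))
```

```text
[0.59766341 0.0149063  0.09137318] [ 1.04142392e-04  9.99961947e-01 -8.72146117e-03  1.70614658e-04] [ 0.35872183 -0.62115875 -0.40224652]
```

View pics/s6.png

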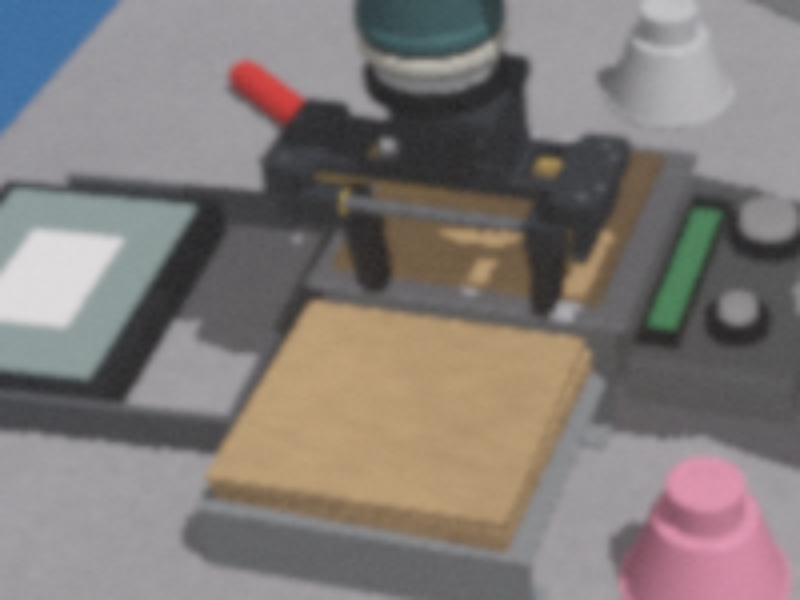

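Call:
play_rows:
  moves:
    - [0,-0.006,0,0,-1]
    - [0,0,-0.05,0,-1]
    - [0,0.02,-0.06,0,-1]
    - [0,0.06,-0.06,0,-1]
    - [0,0.04,-0.06,0,-1]
    - [0,0,-0.03,0,-1]
    - [0,0,0,0,-1]
    - [0,0,0,0,-1]

```text
t: 16.6
ee_pos: [0.5952, -0.077, 0.3249]
ee_rot: [-0.0, 1.0, -0.008, -0.001]
contact_force: [-0.7, 0.3, -0.2]
grip_width: 0.0881
```

Run:
```python
from h import *
import pickle
s=read_state();print(s['ee_pos'],s['ee_rot'],s['contact_force'])
im=get_image('wrist');cv2.imwrite('pics/w7.png',im)
pickle.dump((im,dict(s)),open('w7.pkl','wb'))
c=im[:330,150:420];cv2.imwrite('pics/w7c.png',cv2.resize(c,None,fx=1.8,fy=1.8,interpolation=cv2.INTER_CUBIC))
```

```text
[ 0.59520723 -0.07696784  0.32487836] [-2.30759048e-04  9.99963602e-01 -8.44805165e-03 -1.17086077e-03] [-0.67071866  0.26714208 -0.24645104]
```

View pics/w7c.png

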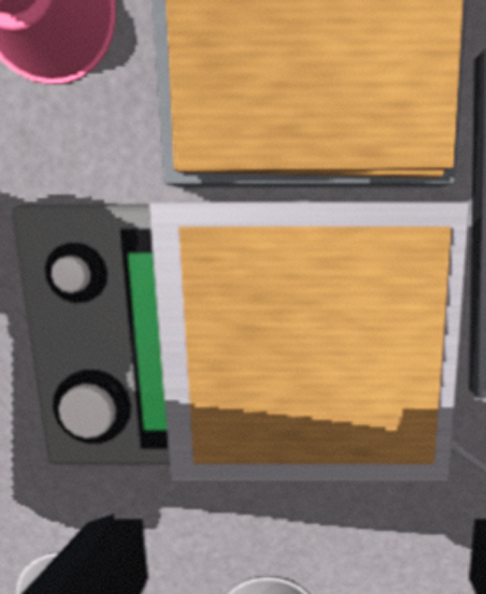

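Run:
```python
from fitrect import *
import pickle
i,s=pickle.load(open('w7.pkl','rb'))
A=lambda l:np.array(l)/1.8+[150,0]
x,r=fit([('wrist',s,[0,1,2,3],A([(150,203),(471,203),(449,478),(172,478)]))],.095,.09,.07,[.6,-.06,0]);print('plat',x[:2],np.degrees(x[2]),r)
y,r=fit([('wrist',s,[0,1,2,3],A([(180,227),(452,227),(436,463),(193,463)]))],.08,.075,.078,[.6,-.06,0]);print('pad',y[:2],np.degrees(y[2]),r)
print(unproj('wrist',A([[70,275],[85,411]]),.062,s).round(4))
```

```text
plat [ 0.59599714 -0.07185138] -0.9393503490975085 [-0.1 -0.7  0.2 -0.9  0.2  1.9 -0.3  2. ]
pad [ 0.59898369 -0.0708057 ] -1.0551053302744922 [-0.5 -0.5  0.3 -0.4 -0.3  0.7  0.5  0.5]
[[ 0.4462 -0.0222  0.062 ]
 [ 0.4438 -0.1113  0.062 ]]
```

Call:
play_rows:
  moves:
    - [-0.03,-0.01,0,0,1]
    - [-0.04,-0.0124,0,0,1]
    - [-0.04,-0.015,0,0,1]
    - [-0.0397,-0.015,0.02,0,1]
    - [0,0,0.04,0,1]
    - [0,0,0.04,0,1]
    - [0,0,0.04,0,1]
    - [0,0,0,0,1]
  grip_force: 10

```text
t: 17.65
ee_pos: [0.4427, -0.0217, 0.1815]
ee_rot: [-0.001, 1.0, -0.008, -0.006]
contact_force: [-1.1, -0.1, 0.9]
grip_width: 0.0102
```

Call:
play_rows:
  moves:
    - [0,0,0.02,0,1]
    - [0,0,0.02,0,1]
    - [0,0,0.01,0,1]
    - [0,0,0,0,1]
    - [0,0,0,0,1]
    - [0,0,0,0,1]
    - [0,0,0,0,1]
    - [0,0,0,0,1]

```text
t: 18.65
ee_pos: [0.4473, -0.0226, 0.137]
ee_rot: [0.0, 1.0, -0.009, 0.0]
contact_force: [-0.2, 0.3, -0.2]
grip_width: 0.0005
```

Run:
```python
from h import *
s=read_state();print(s['ee_pos'],s['ee_rot'],s['contact_force'],s['grip_width'])
im=get_image('side');cv2.imwrite('pics/s8.png',cv2.resize(im[140:300,250:450],(800,600)))
print(proj('side',[[.4465,-.0218,.062]])-[250,140])
```

```text
[ 0.44727779 -0.02261835  0.13698126] [ 3.04559848e-05  9.99961611e-01 -8.75878410e-03  2.45333627e-04] [-0.15486043  0.34737166 -0.16485668] 0.0005207891630324243
[[ 84.3357357  100.83788204]]
```

View pics/s8.png

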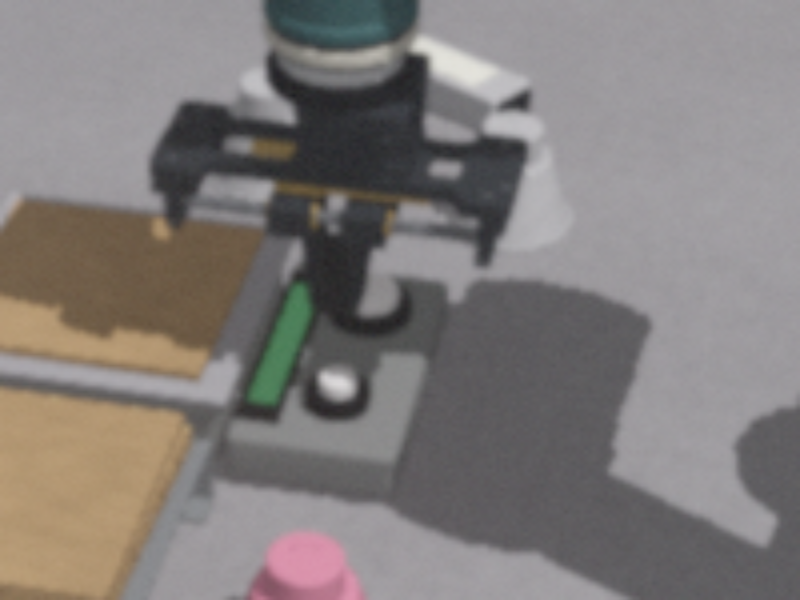

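Call:
play_rows:
  moves:
    - [0,0,0.03,0,1]
    - [0,0,0.026,0,1]
    - [0,0,0.003,0,1]
    - [0,0,0.002,0,1]
    - [0,0,0.001,0,1]
    - [0,0,0.001,0,1]
    - [0,0,0,0,1]
    - [0,0,0,0,1]

```text
t: 19.7
ee_pos: [0.4469, -0.0226, 0.0769]
ee_rot: [-0.0, 1.0, -0.009, -0.001]
contact_force: [-11.5, 0.1, 26.9]
grip_width: 0.0005
```

Call:
play_rows:
  moves:
    - [0,0,0.001,0,1]
    - [0,0,0.0005,0,1]
    - [0,0,0.0,0,1]
    - [0,0,0,0,1]
    - [0,0,0,0,1]
    - [0,0,0,0,1]
    - [0,0,0,0,1]
    - [0,0,0,0,1]

```text
t: 20.7
ee_pos: [0.4469, -0.0226, 0.0767]
ee_rot: [-0.0, 1.0, -0.009, -0.001]
contact_force: [-16.2, 2.1, 38.4]
grip_width: 0.0005
```

Run:
```python
from h import *
s=read_state();print(s['ee_pos'],s['contact_force'],s['wrist_torque'])
im=get_image('side');cv2.imwrite('pics/s9.png',cv2.resize(im[180:260,290:390],(800,600),interpolation=cv2.INTER_CUBIC))
im=get_image('wrist');cv2.imwrite('pics/w9.png',im)
im=get_image('scene');cv2.imwrite('pics/c9.png',cv2.resize(im[200:300,220:353],(800,600),interpolation=cv2.INTER_CUBIC))
```

```text
[ 0.44694792 -0.02259875  0.07672176] [-16.23411673   2.09820076  38.37917348] [0.26263093 2.87541413 0.05105881]
```

View pics/s9.png

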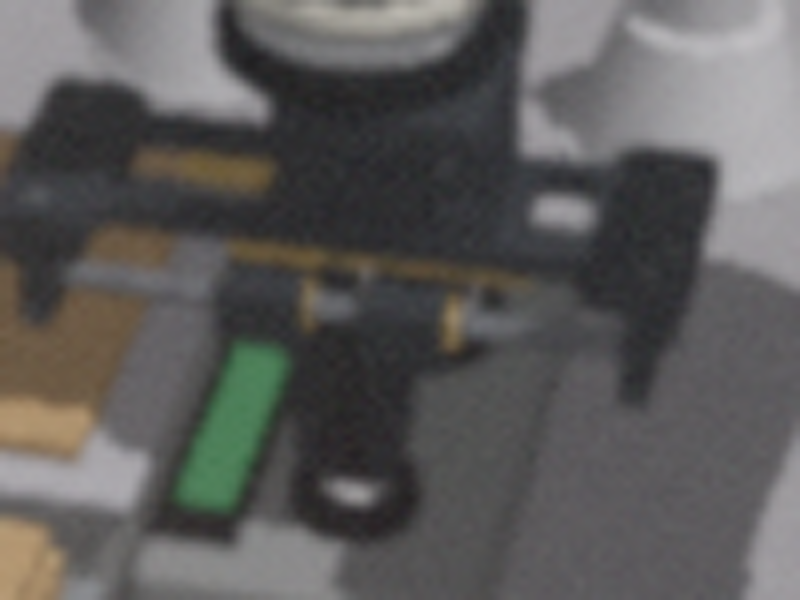

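View pics/w9.png

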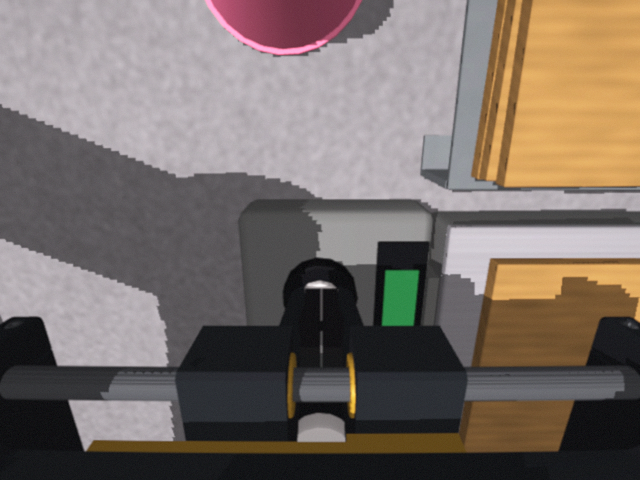

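View pics/c9.png

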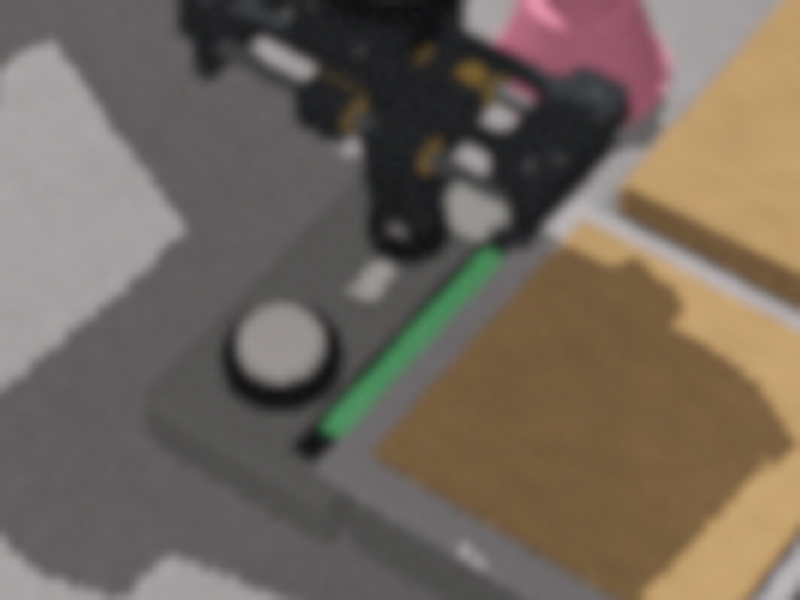

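Call:
play_rows:
  moves:
    - [0,0,-0.03,0,1]
    - [0,0,-0.01,0,1]
    - [-0.01,0,0,0,0]
    - [-0.0235,0.0,0,0,-0.14]
    - [0,-0.0,0,0,-0.14]
    - [0,0,0,0,-0.14]
    - [0,0,0,0,-0.14]
    - [0,0,0,0,-0.14]

```text
t: 21.85
ee_pos: [0.4141, -0.022, 0.1122]
ee_rot: [-0.0, 1.0, -0.009, 0.0]
contact_force: [0.3, -0.1, 0.0]
grip_width: 0.0502
```

Run:
```python
from h import *
s=read_state();print(s['ee_pos'],s['contact_force'],s['wrist_torque'],s['grip_width'])
T=T_of(s)
im=get_image('wrist');cv2.imwrite('pics/w10.png',im)
print(proj('wrist',[[.4465,-.022,.062]],s))
for dx in(-1,1):
  for k in(0,17.5): print(proj('wrist',(T@[dx*(s['grip_width']/2+k/1000),0,.017,1])[:3],s))
```

```text
[ 0.41411946 -0.02201254  0.11217087] [ 0.3361477  -0.07858434  0.00815586] [-0.00293728  0.05686755  0.03166545] 0.05020499610403755
[[377.5774041 275.0144295]]
[[270.38730682 305.12091414]]
[[234.58422076 305.08583654]]
[[373.30819453 305.06171543]]
[[409.11132029 304.98543938]]
```

View pics/w10.png

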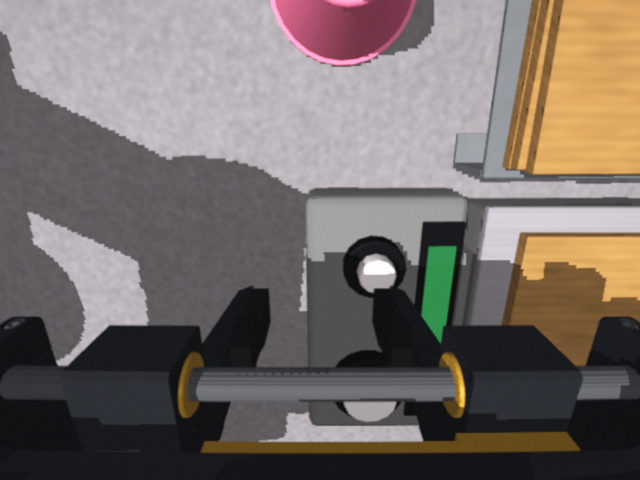

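Call:
play_rows:
  moves:
    - [-0.0015,0,0.02,0,-0.14]
    - [0,0,0.0145,0,-0.14]
    - [0,0,0.001,0,-0.14]
    - [0,0,0.001,0,-0.14]
    - [0,0,0,0,-0.14]
    - [0,0,0,0,-0.14]
    - [0,0,0,0,-0.14]
    - [0,0,0,0,-0.14]

```text
t: 22.9
ee_pos: [0.4125, -0.022, 0.0771]
ee_rot: [0.0, 1.0, -0.009, -0.0]
contact_force: [-7.4, 1.5, 15.7]
grip_width: 0.0502
```

Call:
play_rows:
  moves:
    - [0,0,0.001,0,-0.14]
    - [0,0,0.001,0,-0.14]
    - [0,0,0.0,0,-0.14]
    - [0,0,0,0,-0.14]
    - [0,0,0,0,-0.14]
    - [0,0,0,0,-0.14]
    - [0,0,0,0,-0.14]
    - [0,0,0,0,-0.14]

```text
t: 23.9
ee_pos: [0.4127, -0.022, 0.0768]
ee_rot: [0.0, 1.0, -0.009, -0.0]
contact_force: [-14.1, 1.3, 30.8]
grip_width: 0.0504
```

Run:
```python
from h import *
s=read_state();print(s['ee_pos'],s['contact_force'],s['wrist_torque'])
import pickle
im,s0=pickle.load(open('w7.pkl','rb'))
def over(im,c,st,k,r0):
    o=cv2.resize(im[r0[1]:r0[3],r0[0]:r0[2]],None,fx=k,fy=k,interpolation=cv2.INTER_CUBIC)
    for (x,y,r,z,col) in((.4465,-.022,.011,.062,(0,0,255)),(.4465,-.022,.019,.056,(0,255,0)),(.4465,-.022,.019,.060,(255,0,255)),(.445,-.112,.018,.062,(0,0,255)),(.445,-.112,.026,.056,(0,255,0))):
        p=(proj(c,np.c_[C*r+[x,y],np.full(40,z)],st)-r0[:2]+.5)*k
        cv2.polylines(o,[p.astype(int)],True,col,1)
    return o
a1=over(im,'wrist',s0,6,(150,100,240,250))
im=cv2.imread('pics/side0.png');a2=over(im,'side',None,8,(305,195,370,270))
h=min(a1.shape[0],a2.shape[0]);o=np.hstack([a1[:600],a2[:600]]);o=cv2.resize(o,(800,int(o.shape[0]*800/o.shape[1])))[:600]
cv2.imwrite('pics/ov.png',o)
im=get_image('side');cv2.imwrite('pics/s11.png',cv2.resize(im[190:265,290:390],(800,600),interpolation=cv2.INTER_CUBIC))
```

```text
[ 0.41267516 -0.02202575  0.07679294] [-14.07084815   1.29865516  30.81648328] [0.2225908  1.46508909 0.01965606]
```

View pics/ov.png

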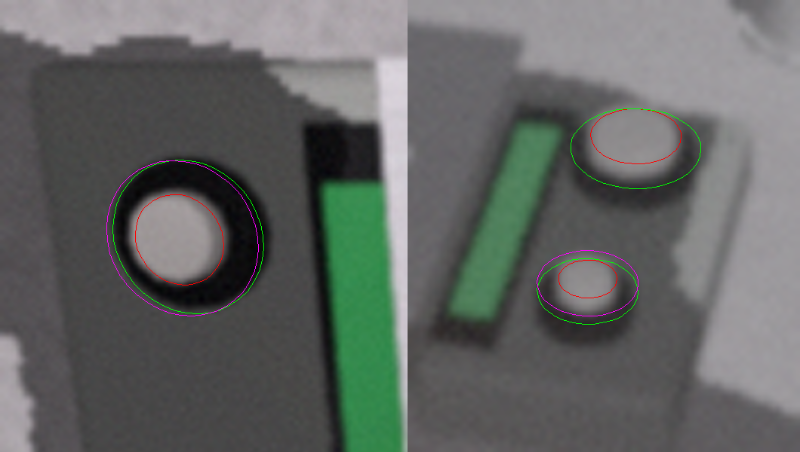

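View pics/s11.png

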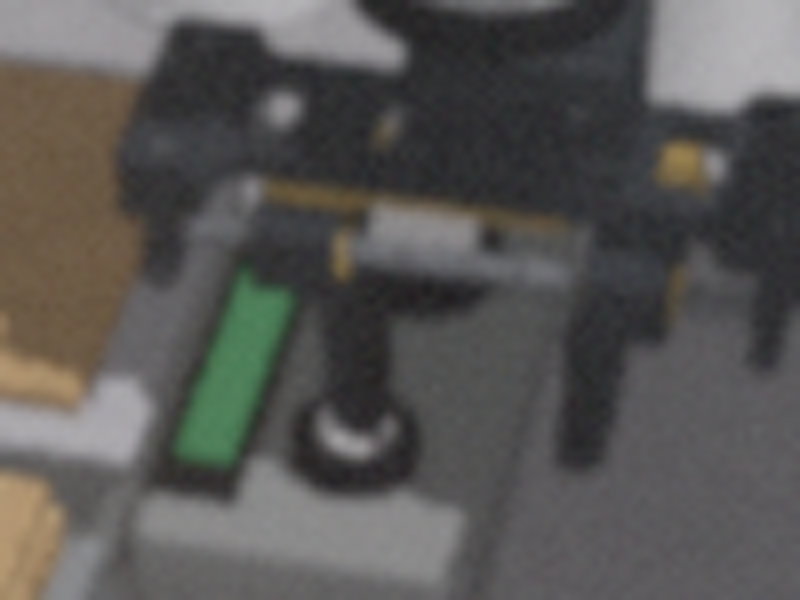

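Run:
```python
from h import *
im=get_image('side')
r0=np.array([310,220]);k=12
def mk(im,zz):
    o=cv2.resize(im[220:265,310:350],None,fx=k,fy=k,interpolation=cv2.INTER_CUBIC)
    for z,col in zz:
        p=(proj('side',np.c_[C*.011+[.4465,-.022],np.full(40,z)])-r0+.5)*k
        cv2.polylines(o,[p.astype(int)],True,col,1)
    return o
before=cv2.imread('pics/side0.png')
Z=[(.062,(0,0,255)),(.056,(0,255,0))]
o=np.hstack([mk(before,Z),mk(im,Z)]);o=cv2.resize(o,None,fx=.82,fy=.82);print(o.shape)
cv2.imwrite('pics/cmp.png',o)
a,b=cv2.imread('pics/side0.png').astype(int),im.astype(int)
d=silhouettes('tare_top','side');print([(round(q['p'],2),q['rect']) for q in d])
```

```text
(443, 787, 3)
[]
```

View pics/cmp.png

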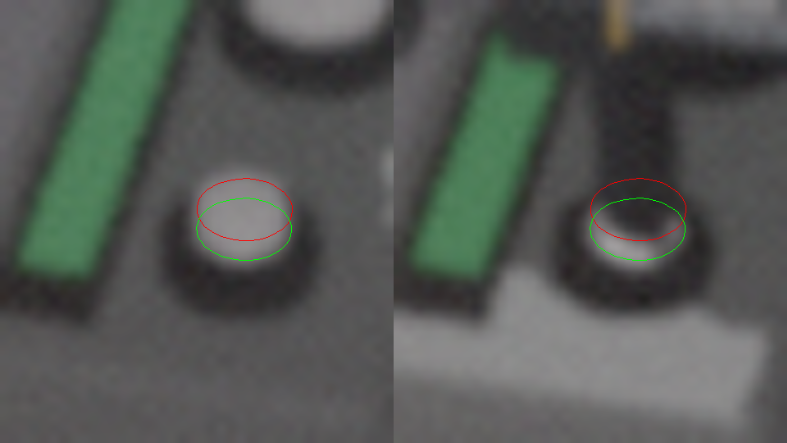

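Run:
```python
from h import *
for y in(-.013,):
  for z in(.062,.060,.058,.056):
    print(z,((proj('side',[[.4465,y,z]])-[310,220]+.5)*12*.82).round(1))
im=get_image('side').astype(int);b=cv2.imread('pics/side0.png').astype(int)
c=int(proj('side',[[.4465,-.022,.06]])[0,0]);print(c)
for r in range(228,256): print(r,((r+.5-220)*9.84).__round__(),b[r,c-1:c+2].mean().round(),im[r,c-1:c+2].mean().round())
```

```text
0.062 [[236.8 234.4]]
0.06 [[236.7 241. ]]
0.058 [[236.7 247.5]]
0.056 [[236.6 254.1]]
334
228 84 76.0 44.0
229 93 83.0 44.0
230 103 85.0 46.0
231 113 85.0 43.0
232 123 86.0 46.0
233 133 84.0 43.0
234 143 85.0 43.0
235 153 85.0 43.0
236 162 92.0 46.0
237 172 111.0 43.0
238 182 130.0 44.0
239 192 137.0 43.0
240 202 139.0 47.0
241 212 141.0 48.0
242 221 143.0 48.0
243 231 146.0 69.0
244 241 144.0 111.0
245 251 136.0 144.0
246 261 109.0 134.0
247 271 66.0 84.0
248 280 44.0 49.0
249 290 45.0 45.0
250 300 48.0 44.0
251 310 51.0 65.0
252 320 67.0 109.0
253 330 81.0 133.0
254 339 85.0 139.0
255 349 85.0 139.0
```

Call:
play_rows:
  moves:
    - [0,0,-0.006,0,-0.14]
    - [0,0,0,0,-0.14]
    - [0,0,0,0,-0.14]
    - [0,0,0,0,-0.14]
    - [0,0,0,0,-0.14]
    - [0,0,0,0,-0.14]
    - [0,0,0,0,-0.14]
    - [0,0,0,0,-0.14]

```text
t: 25.1
ee_pos: [0.4123, -0.022, 0.0798]
ee_rot: [0.0, 1.0, -0.009, 0.0]
contact_force: [2.1, -0.0, 2.4]
grip_width: 0.05
```

Call:
play_rows:
  moves:
    - [0,0,0.001,0,-0.14]
    - [0,0,0,0,-0.14]
    - [0,0,0,0,-0.14]
    - [0,0,0,0,-0.14]
    - [0,0,0,0,-0.14]
    - [0,0,0,0,-0.14]
    - [0,0,0,0,-0.14]
    - [0,0,0,0,-0.14]

```text
t: 26.1
ee_pos: [0.4123, -0.022, 0.0788]
ee_rot: [0.0, 1.0, -0.009, 0.0]
contact_force: [2.3, -0.8, 3.7]
grip_width: 0.0501
```

Call:
play_rows:
  moves:
    - [0,0,0.001,0,-0.14]
    - [0,0,0,0,-0.14]
    - [0,0,0,0,-0.14]
    - [0,0,0,0,-0.14]
    - [0,0,0,0,-0.14]
    - [0,0,0,0,-0.14]
    - [0,0,0,0,-0.14]
    - [0,0,0,0,-0.14]

```text
t: 27.1
ee_pos: [0.4122, -0.022, 0.0777]
ee_rot: [0.0, 1.0, -0.009, 0.0]
contact_force: [2.7, -1.0, 3.3]
grip_width: 0.0505
```

Call:
play_rows:
  moves:
    - [0,0,0.001,0,-0.14]
    - [0,0,0,0,-0.14]
    - [0,0,0,0,-0.14]
    - [0,0,0,0,-0.14]
    - [0,0,0,0,-0.14]
    - [0,0,0,0,-0.14]
    - [0,0,0,0,-0.14]
    - [0,0,0,0,-0.14]

```text
t: 28.1
ee_pos: [0.4122, -0.022, 0.0772]
ee_rot: [0.0, 1.0, -0.009, -0.0]
contact_force: [0.4, 0.4, 8.9]
grip_width: 0.0502
```

Call:
play_rows:
  moves:
    - [0,0,0.001,0,-0.14]
    - [0,0,0,0,-0.14]
    - [0,0,0,0,-0.14]
    - [0,0,0,0,-0.14]
    - [0,0,0,0,-0.14]
    - [0,0,0,0,-0.14]
    - [0,0,0,0,-0.14]
    - [0,0,0,0,-0.14]

```text
t: 29.1
ee_pos: [0.4123, -0.022, 0.0771]
ee_rot: [0.0, 1.0, -0.009, -0.0]
contact_force: [-4.3, -0.2, 16.4]
grip_width: 0.0504
```

Call:
play_rows:
  moves:
    - [0,0,-0.0055,0,-0.14]
    - [0,0,0,0,-0.14]
    - [0,0,0,0,-0.14]
    - [0,0,0,0,-0.14]
    - [0,0,0,0,-0.14]
    - [0,0,0,0,-0.14]
    - [0,0,0,0,-0.14]
    - [0,0,0,0,-0.14]

```text
t: 30.1
ee_pos: [0.4115, -0.0219, 0.0809]
ee_rot: [-0.0, 1.0, -0.009, -0.001]
contact_force: [-1.3, -0.0, 1.6]
grip_width: 0.0501
```

```bash
cat > f.py <<'E'
from h import *
F=[]
for i in range(6):
    get_image('scene');s=read_state();F.append(np.r_[s['contact_force'],s['ee_pos'][2]])
F=np.array(F);print(F.mean(0).round(4),F[:,2].std())
E
python3 f.py
```

```text
[-2.0264 -0.0571  2.374   0.0809] 0.5192574832396417
```

Call:
play_rows:
  moves:
    - [0,0,-0.002,0,-0.14]
    - [0,0,0,0,-0.14]
    - [0,0,0,0,-0.14]
    - [0,0,0,0,-0.14]
    - [0,0,0,0,-0.14]
    - [0,0,0,0,-0.14]
    - [0,0,0,0,-0.14]
    - [0,0,0,0,-0.14]

```text
t: 31.4
ee_pos: [0.4124, -0.022, 0.0833]
ee_rot: [0.0, 1.0, -0.009, 0.0]
contact_force: [1.3, 0.7, 2.3]
grip_width: 0.0506
```

```bash
python3 f.py
```

```text
[ 0.6089 -0.5383  0.9673  0.0833] 0.3987727138573771
```

Call:
play_rows:
  moves:
    - [0,0,-0.003,0,-0.14]
    - [0,0,0,0,-0.14]
    - [0,0,0,0,-0.14]
    - [0,0,0,0,-0.14]
    - [0,0,0,0,-0.14]
    - [0,0,0,0,-0.14]
    - [0,0,0,0,-0.14]
    - [0,0,0,0,-0.14]

```text
t: 32.7
ee_pos: [0.4121, -0.022, 0.0862]
ee_rot: [-0.0, 1.0, -0.009, -0.0]
contact_force: [-0.3, 0.3, 0.1]
grip_width: 0.0502
```

```bash
python3 f.py
```

```text
[ 0.1565 -0.0463 -0.5195  0.0862] 0.5250962880744435
```

Call:
play_rows:
  moves:
    - [0,0,-0.04,0,-0.4]
    - [0,0,-0.04,0,-0.4]
    - [0.02,0.03,-0.04,0,-0.4]
    - [0.02,0.045,-0.03,0,-0.4]
    - [0.02,0.045,-0.015,0,-0.4]
    - [0.02,0.05,0,0,-0.4]
    - [0.02,0.05,0,0,-0.4]
    - [0.02,0.05,0,0,-0.4]
  grip_force: 15

```text
t: 34.0
ee_pos: [0.5279, -0.2958, 0.2511]
ee_rot: [-0.0, 1.0, -0.009, 0.0]
contact_force: [-0.6, 0.0, -0.7]
grip_width: 0.0614
```

Call:
play_rows:
  moves:
    - [0.02,0.05,0,0,-0.4]
    - [0.01,0.045,0,0,-0.4]
    - [0,0.03,0,0,-0.4]
    - [0,0,0,0,-0.4]
    - [0,0,0,0,-0.4]
    - [0,0,0,0,-0.4]
    - [0,0,0,0,-0.4]
    - [0,0,0,0,-0.4]

```text
t: 35.0
ee_pos: [0.5554, -0.4189, 0.2515]
ee_rot: [0.0, 1.0, -0.008, 0.0]
contact_force: [0.0, -0.8, -0.3]
grip_width: 0.0618
```

```bash
cat > look.py <<'E'
import sys
from h import *
n=sys.argv[1]; tx=float(sys.argv[2]); ty=float(sys.argv[3])
s=read_state();T=T_of(s);print(s['ee_pos'].round(4),s['grip_width'].__round__(4))
im=get_image('wrist');cv2.imwrite(f'pics/{n}.png',im)
for d in silhouettes('reflector1','wrist'):
    if d['p']>.3:
        x,e=fit_refl('wrist',d['mask'],0,s)
        sh=T[:3,:3].T@np.r_[x-T[:2,3],0.075-T[2,3]]
        print(round(d['p'],2),np.round(d['rect']),x.round(4),'err',round(e,3),'col',im[d['mask']].mean(0).round(),'shift to grasp',sh.round(4))
im=get_image('side');cv2.imwrite(f'pics/{n}s.png',im)
for d in silhouettes('reflector1','side'):
    if d['p']>.3:
        x,e=fit_refl('side',d['mask']);print('side',round(d['p'],2),x.round(4),round(e,3))
E
python3 look.py a1 0 0
```

```text
[ 0.5554 -0.4189  0.2515] 0.0618
0.71 [ 88.  40. 193. 133.] [ 0.3844 -0.2977] err 0.007 col [141. 138. 141.] shift to grasp [-0.173  -0.1184  0.1764]
0.67 [278.  67. 364. 157.] [ 0.5551 -0.3234] err 0.005 col [113. 110. 113.] shift to grasp [-0.0019 -0.0955  0.1765]
side 0.88 [0.475  0.4364] 0.005
side 0.84 [ 0.3852 -0.2937] 0.005
side 0.82 [0.5565 0.3248] 0.006
side 0.78 [ 0.5563 -0.3195] 0.033
side 0.68 [0.4278 0.2926] 0.005
side 0.55 [0.4309 0.1426] 0.009
```

View pics/a1.png

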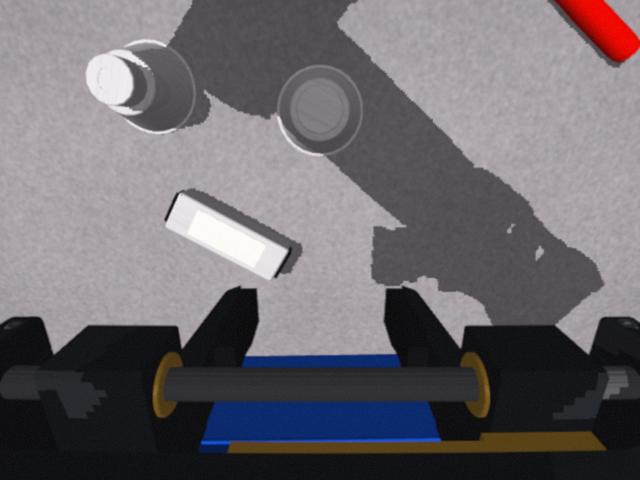

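Call:
play_rows:
  moves:
    - [-0.001,-0.03,0.02,0,-0.4]
    - [-0.001,-0.04,0.03,0,-0.4]
    - [0,-0.0255,0.04,0,-0.4]
    - [0,0,0.04,0,-0.4]
    - [0,0,0.03,0,-0.4]
    - [0,0,0.0124,0,-0.4]
    - [0,0,0,0,-0.4]
    - [0,0,0,0,-0.4]

```text
t: 36.2
ee_pos: [0.556, -0.3249, 0.0805]
ee_rot: [0.001, 1.0, -0.009, 0.001]
contact_force: [-0.4, -0.4, -0.1]
grip_width: 0.0616
```

Call:
play_rows:
  moves:
    - [0,0,0,0,-0.2]
    - [0,0,0,0,0]
    - [0,0,0,0,0.2]
    - [0,0,0,0,0.4]
    - [0,0,0,0,0.4]
    - [0,0,0,0,0.4]
    - [0,0,0,0,0.4]
    - [0,0,0,0,0.4]

```text
t: 37.2
ee_pos: [0.5553, -0.3243, 0.0794]
ee_rot: [0.0, 1.0, -0.009, 0.0]
contact_force: [-0.2, 0.8, 5.1]
grip_width: 0.0398
```

Call:
play_rows:
  moves:
    - [0,0,-0.02,0,0.4]
    - [0,0,-0.04,0,0.4]
    - [0,0,-0.05,0,0.4]
    - [0,0,-0.01,0,0.4]
    - [0.01,-0.03,0,0,0.4]
    - [0.01,-0.04,0,0,0.4]
    - [0.01,-0.04,0,0,0.4]
    - [0.0093,-0.04,0,0,0.4]

```text
t: 38.2
ee_pos: [0.5958, -0.1731, 0.197]
ee_rot: [-0.001, 1.0, -0.009, -0.002]
contact_force: [0.0, -0.5, -2.0]
grip_width: 0.0395
```

Call:
play_rows:
  moves:
    - [0,-0.04,0,0,0.4]
    - [0,-0.04,0,0,0.4]
    - [0,-0.0241,0,0,0.4]
    - [0,0,0,0,0.4]
    - [0,0,0,0,0.4]
    - [0,0,0.02,0,0.4]
    - [0,0,0,0,0.4]
    - [0,0,0,0,0.4]

```text
t: 39.2
ee_pos: [0.5981, -0.0712, 0.1779]
ee_rot: [-0.0, 1.0, -0.009, -0.001]
contact_force: [-0.3, 0.2, -1.6]
grip_width: 0.0393
```

Run:
```python
from h import *
s=read_state();print(s['ee_pos'],s['contact_force'],s['grip_width'])
im=get_image('side');cv2.imwrite('pics/s12.png',cv2.resize(im[100:300,150:400],(800,600),interpolation=cv2.INTER_CUBIC))
```

```text
[ 0.59810695 -0.07118228  0.1779271 ] [-0.32652078  0.16938563 -1.63955525] 0.03929271063821022
```

View pics/s12.png

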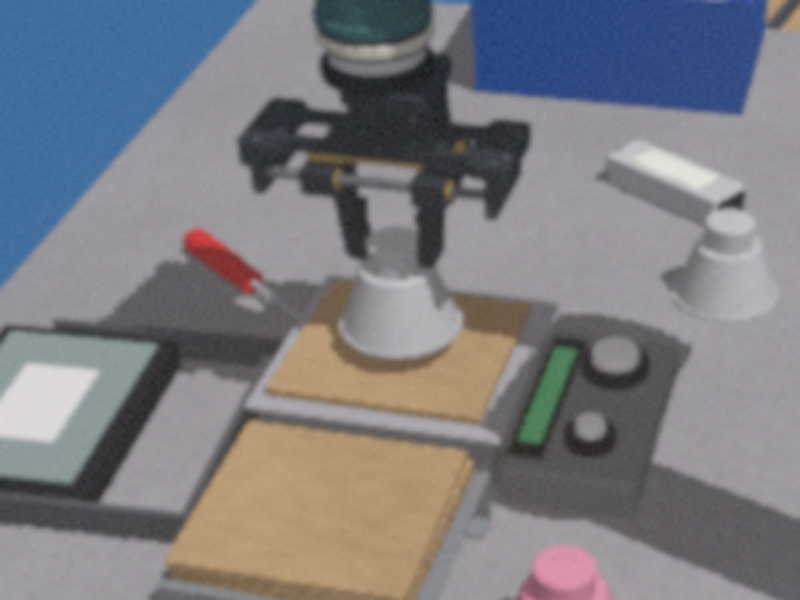

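Call:
play_rows:
  moves:
    - [0,0,0.008,0,0.4]
    - [0,0,0.006,0,0.4]
    - [0,0,0.003,0,0.4]
    - [0,0,0.001,0,0.4]
    - [0,0,0,0,0.4]
    - [0,0,0,0,0.4]
    - [0,0,0,0,0.4]
    - [0,0,0,0,0.4]

```text
t: 40.25
ee_pos: [0.5987, -0.0706, 0.161]
ee_rot: [0.0, 1.0, -0.009, 0.0]
contact_force: [-0.4, -0.2, -2.1]
grip_width: 0.0398
```

Call:
play_rows:
  moves:
    - [0,0,0.001,0,0.4]
    - [0,0,0.001,0,0.4]
    - [0,0,0,0,0.4]
    - [0,0,0,0,0.4]
    - [0,0,0,0,0.4]
    - [0,0,0,0,0.4]
    - [0,0,0,0,0.4]
    - [0,0,0,0,0.4]

```text
t: 41.25
ee_pos: [0.5986, -0.0707, 0.1588]
ee_rot: [-0.0, 1.0, -0.009, 0.0]
contact_force: [-1.1, 0.2, -1.6]
grip_width: 0.0397
```

Call:
play_rows:
  moves:
    - [0,0,0.001,0,0.4]
    - [0,0,0.001,0,0.4]
    - [0,0,0,0,0.4]
    - [0,0,0,0,0.4]
    - [0,0,0,0,0.4]
    - [0,0,0,0,0.4]
    - [0,0,0,0,0.4]
    - [0,0,0,0,0.4]

```text
t: 42.25
ee_pos: [0.5988, -0.0707, 0.1573]
ee_rot: [0.0, 1.0, -0.009, 0.0]
contact_force: [-1.4, -0.3, 4.8]
grip_width: 0.0396
```

Call:
play_rows:
  moves:
    - [0,0,0,0,0.1]
    - [0,0,0,0,-0.2]
    - [0,0,0,0,-0.4]
    - [0,0,0,0,-0.4]
    - [0,0,-0.01,0,-0.4]
    - [0,0,-0.02,0,-0.4]
    - [0,0,-0.03,0,-0.4]
    - [0,0,-0.033,0,-0.4]

```text
t: 43.25
ee_pos: [0.5988, -0.0706, 0.2522]
ee_rot: [0.0, 1.0, -0.009, 0.001]
contact_force: [0.5, -0.5, -0.0]
grip_width: 0.0618
```

Call:
play_rows:
  moves:
    - [-0.025,0.04,0,0,-0.4]
    - [-0.03,0.045,0,0,-0.4]
    - [-0.03,0.045,0,0,-0.4]
    - [-0.03,0.045,0,0,-0.4]
    - [-0.03,0.045,0,0,-0.4]
    - [-0.03,0.045,0,0,-0.4]
    - [-0.02,0.04,0,0,-0.4]
    - [-0.0137,0.0257,0,0,-0.4]

```text
t: 44.25
ee_pos: [0.3833, -0.3999, 0.2521]
ee_rot: [0.001, 1.0, -0.01, 0.001]
contact_force: [0.2, -0.3, 0.3]
grip_width: 0.0616
```

Call:
play_rows:
  moves:
    - [0,0,0,0,-0.4]
    - [0,0,0,0,-0.4]
    - [0,0,0,0,-0.4]
    - [0,0,0,0,-0.4]
    - [0,0,0,0,-0.4]
    - [0,0,0,0,-0.4]
    - [0,0,0,0,-0.4]
    - [0,0,0,0,-0.4]

```text
t: 45.25
ee_pos: [0.3841, -0.3976, 0.2497]
ee_rot: [-0.0, 1.0, -0.009, -0.0]
contact_force: [0.1, 0.5, 1.2]
grip_width: 0.0619
```

```bash
python3 look.py b1 0 0
python3 - <<'E'
import cv2
im=cv2.imread('pics/b1s.png');cv2.imwrite('pics/b1sc.png',cv2.resize(im[100:300,150:400],(800,600)))
E
```

```text
[ 0.3841 -0.3976  0.2497] 0.0619
0.73 [276.  60. 360. 151.] [ 0.3831 -0.2975] err 0.014 col [167. 164. 167.] shift to grasp [-0.0028 -0.1001  0.1748]
side 0.93 [0.4749 0.437 ] 0.005
side 0.89 [0.4274 0.2925] 0.005
side 0.79 [0.4318 0.1427] 0.019
side 0.72 [ 0.6338 -0.1635] 0.029
side 0.58 [ 0.3855 -0.2935] 0.005
side 0.31 [ 0.4569 -0.0373] 0.599
```

View pics/b1.png

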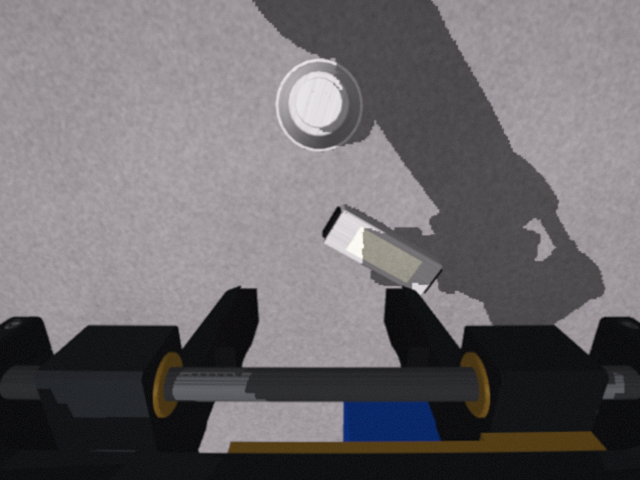

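View pics/b1sc.png

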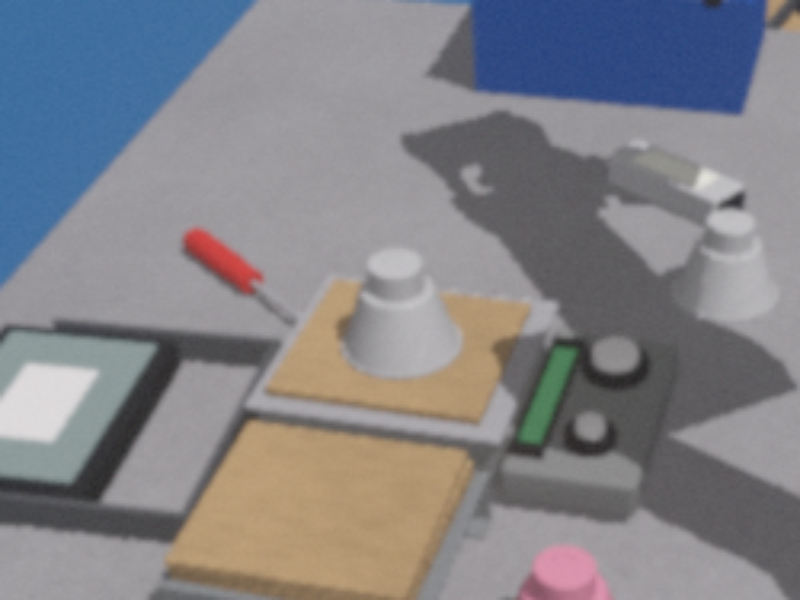

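Call:
play_rows:
  moves:
    - [-0.001,-0.03,0.02,0,-0.4]
    - [-0.001,-0.04,0.03,0,-0.4]
    - [0,-0.0301,0.04,0,-0.4]
    - [0,0,0.04,0,-0.4]
    - [0,0,0.03,0,-0.4]
    - [0,0,0.0108,0,-0.4]
    - [0,0,0,0,-0.4]
    - [0,0,0,0,-0.4]

```text
t: 46.45
ee_pos: [0.3849, -0.2985, 0.0804]
ee_rot: [0.001, 1.0, -0.009, 0.001]
contact_force: [0.6, 0.4, -0.1]
grip_width: 0.0616
```

Call:
play_rows:
  moves:
    - [0,0,0,0,-0.2]
    - [0,0,0,0,0]
    - [0,0,0,0,0.2]
    - [0,0,0,0,0.4]
    - [0,0,0,0,0.4]
    - [0,0,0,0,0.4]
    - [0,0,0,0,0.4]
    - [0,0,0,0,0.4]

```text
t: 47.45
ee_pos: [0.3842, -0.2978, 0.0794]
ee_rot: [0.0, 1.0, -0.009, 0.0]
contact_force: [-1.0, -0.9, 5.8]
grip_width: 0.0395
```

Call:
play_rows:
  moves:
    - [0,0,-0.02,0,0.4]
    - [0,0,-0.04,0,0.4]
    - [0,0,-0.04,0,0.4]
    - [0,0,-0.04,0,0.4]
    - [0,0,-0.04,0,0.4]
    - [0.03,-0.03,0,0,0.4]
    - [0.04,-0.04,0,0,0.4]
    - [0.04,-0.04,0,0,0.4]

```text
t: 48.45
ee_pos: [0.4962, -0.1882, 0.258]
ee_rot: [-0.0, 1.0, -0.009, -0.001]
contact_force: [0.2, -0.8, -2.2]
grip_width: 0.0396
```

Call:
play_rows:
  moves:
    - [0.04,-0.04,0,0,0.4]
    - [0.03,-0.04,0,0,0.4]
    - [0.02,-0.03,0,0,0.4]
    - [0.0106,-0.0108,0,0,0.4]
    - [0,0,0,0,0.4]
    - [0,0,0,0,0.4]
    - [0,0,0,0,0.4]
    - [0,0,0,0,0.4]

```text
t: 49.45
ee_pos: [0.5981, -0.0713, 0.2592]
ee_rot: [0.0, 1.0, -0.009, 0.0]
contact_force: [-0.6, -0.3, -1.3]
grip_width: 0.0396
```

```bash
cat > st.py <<'E'
import sys
from h import *
P=[]
for i in range(3): get_image('scene');s=read_state();P.append(np.r_[s['ee_pos'],s['contact_force'],s['grip_width']])
P=np.mean(P,0);print(P.round(4))
T=T_of(s);S=np.array([.5988,-.0707,float(sys.argv[1])])
print('shift',(T[:3,:3].T@(S-P[:3])).round(4))
E
python3 st.py .190
```

```text
[ 0.5983 -0.071   0.2592 -0.2666 -0.2493 -1.5557  0.0396]
shift [ 0.0005 -0.0003  0.0692]
```

Lower to just above the nested height, then settle in 1 mm steps.

Call:
play_rows:
  moves:
    - [0.0005,0,0.015,0,0.4]
    - [0,0,0.015,0,0.4]
    - [0,0,0.015,0,0.4]
    - [0,0,0.01,0,0.4]
    - [0,0,0.007,0,0.4]
    - [0,0,0.004,0,0.4]
    - [0,0,0.003,0,0.4]
    - [0,0,0,0,0.4]

```text
t: 50.6
ee_pos: [0.5991, -0.0704, 0.1901]
ee_rot: [0.0, 1.0, -0.009, 0.0]
contact_force: [-0.2, -0.0, -1.5]
grip_width: 0.0393
```

Call:
play_rows:
  moves:
    - [0,0,0.001,0,0.4]
    - [0,0,0.001,0,0.4]
    - [0,0,0.001,0,0.4]
    - [0,0,0,0,0.4]
    - [0,0,0,0,0.4]
    - [0,0,0,0,0.4]
    - [0,0,0,0,0.4]
    - [0,0,0,0,0.4]

```text
t: 51.6
ee_pos: [0.599, -0.0704, 0.187]
ee_rot: [0.0, 1.0, -0.009, 0.0]
contact_force: [-0.0, 0.2, -1.2]
grip_width: 0.0394
```

Call:
play_rows:
  moves:
    - [0,0,0.001,0,0.4]
    - [0,0,0.0007,0,0.4]
    - [0,0,0,0,0.4]
    - [0,0,0,0,0.4]
    - [0,0,0,0,0.4]
    - [0,0,0,0,0.4]
    - [0,0,0,0,0.4]
    - [0,0,0,0,0.4]

```text
t: 52.6
ee_pos: [0.5992, -0.0705, 0.1855]
ee_rot: [0.0, 1.0, -0.009, 0.0]
contact_force: [0.3, -0.2, 1.5]
grip_width: 0.0395
```

Call:
play_rows:
  moves:
    - [0,0,0,0,0.1]
    - [0,0,0,0,-0.2]
    - [0,0,0,0,-0.4]
    - [0,0,0,0,-0.4]
    - [0,0,-0.01,0,-0.4]
    - [0,0,-0.02,0,-0.4]
    - [0,0,-0.03,0,-0.4]
    - [0,0,-0.03,0,-0.4]

```text
t: 53.6
ee_pos: [0.5994, -0.0705, 0.278]
ee_rot: [0.0, 1.0, -0.009, 0.001]
contact_force: [0.5, 0.1, 0.3]
grip_width: 0.0619
```

Call:
play_rows:
  moves:
    - [-0.025,-0.03,0,0,-0.4]
    - [-0.03,-0.045,0,0,-0.4]
    - [-0.03,-0.045,0,0,-0.4]
    - [-0.03,-0.045,0,0,-0.4]
    - [-0.03,-0.04,0.01,0,-0.4]
    - [-0.02,-0.035,0.01,0,-0.4]
    - [-0.0112,-0.0195,0.005,0,-0.4]
    - [0,0,0,0,-0.4]

```text
t: 54.6
ee_pos: [0.427, 0.1932, 0.2516]
ee_rot: [-0.0, 1.0, -0.007, 0.001]
contact_force: [0.6, -0.6, -0.5]
grip_width: 0.0618
```

Call:
play_rows:
  moves:
    - [0,0,0,0,-0.4]
    - [0,0,0,0,-0.4]
    - [0,0,0,0,-0.4]
    - [0,0,0,0,-0.4]
    - [0,0,0,0,-0.4]
    - [0,0,0,0,-0.4]
    - [0,0,0,0,-0.4]
    - [0,0,0,0,-0.4]

```text
t: 55.6
ee_pos: [0.4273, 0.1921, 0.2503]
ee_rot: [0.0, 1.0, -0.009, 0.0]
contact_force: [0.2, -0.4, 0.1]
grip_width: 0.0617
```

```bash
python3 look.py c1 0 0
python3 - <<'E'
import cv2
im=cv2.imread('pics/c1s.png');cv2.imwrite('pics/c1sc.png',cv2.resize(im[100:480,150:450],(600,760))[:600])
E
```

```text
[0.4273 0.1921 0.2503] 0.0617
0.96 [276.  61. 363. 152.] [0.4263 0.2922] err 0.012 col [162. 159. 162.] shift to grasp [-0.0028 -0.1     0.1753]
0.85 [400.  22. 501. 116.] [0.5543 0.3242] err 0.008 col [162. 158. 162.] shift to grasp [ 0.1246 -0.1342  0.1753]
0.77 [292. 206. 361. 284.] [0.4292 0.1432] err 0.008 col [134. 100. 201.] shift to grasp [0.0027 0.049  0.1753]
0.65 [431. 431. 442. 442.] [ 0.6296 -0.3534] err 0.729 col [156. 157. 164.] shift to grasp [0.2117 0.542  0.1753]
side 0.9 [0.4271 0.2927] 0.007
side 0.8 [0.4313 0.1436] 0.03
side 0.71 [0.5559 0.3258] 0.01
side 0.61 [0.4746 0.437 ] 0.008
side 0.57 [ 0.6393 -0.1521] 4.306
side 0.52 [ 0.6632 -0.2262] 3.363
```

View pics/c1.png

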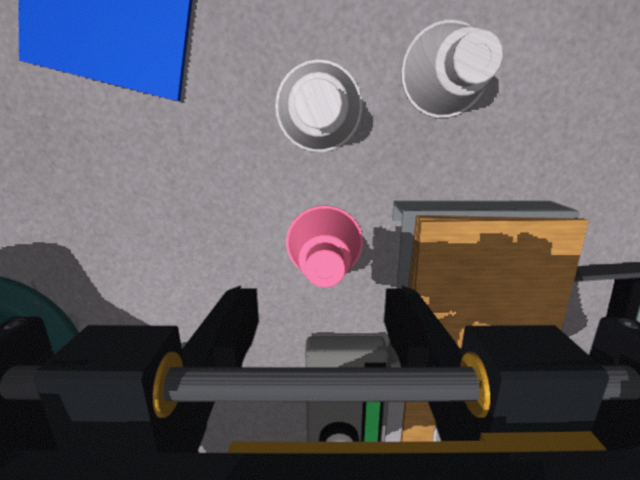

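View pics/c1sc.png

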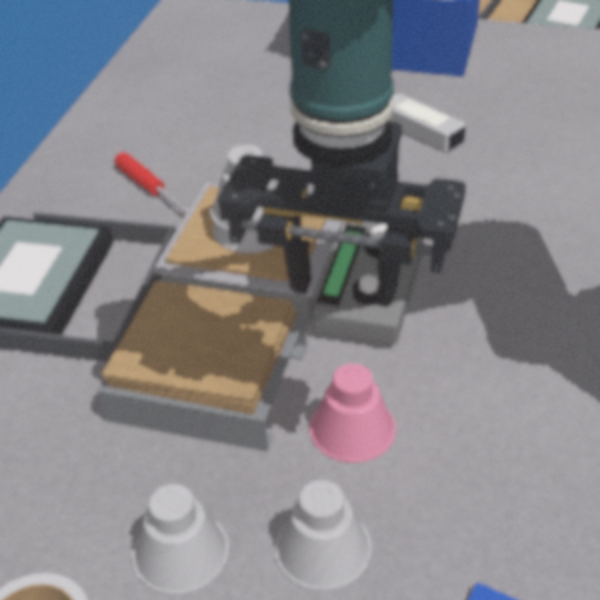

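Call:
play_rows:
  moves:
    - [-0.001,-0.03,0.02,0,-0.4]
    - [-0.001,-0.04,0.03,0,-0.4]
    - [0,-0.03,0.04,0,-0.4]
    - [0,0,0.04,0,-0.4]
    - [0,0,0.03,0,-0.4]
    - [0,0,0.0113,0,-0.4]
    - [0,0,0,0,-0.4]
    - [0,0,0,0,-0.4]

```text
t: 56.8
ee_pos: [0.4283, 0.2927, 0.0805]
ee_rot: [-0.001, 1.0, -0.009, 0.001]
contact_force: [-0.3, 0.3, -0.5]
grip_width: 0.0616
```

Call:
play_rows:
  moves:
    - [0,0,0,0,-0.2]
    - [0,0,0,0,0]
    - [0,0,0,0,0.2]
    - [0,0,0,0,0.4]
    - [0,0,0,0,0.4]
    - [0,0,0,0,0.4]
    - [0,0,0,0,0.4]
    - [0,0,0,0,0.4]

```text
t: 57.8
ee_pos: [0.4274, 0.2923, 0.0794]
ee_rot: [-0.0, 1.0, -0.009, 0.0]
contact_force: [-1.3, 0.2, 5.9]
grip_width: 0.0393
```

Call:
play_rows:
  moves:
    - [0,0,-0.02,0,0.4]
    - [0,0,-0.04,0,0.4]
    - [0,0,-0.04,0,0.4]
    - [0,0,-0.04,0,0.4]
    - [0,0,-0.04,0,0.4]
    - [0,0,-0.025,0,0.4]
    - [0.015,0.03,0,0,0.4]
    - [0.02,0.045,0,0,0.4]

```text
t: 58.8
ee_pos: [0.4606, 0.2164, 0.2834]
ee_rot: [0.0, 1.0, -0.007, -0.0]
contact_force: [-0.2, -0.2, -0.9]
grip_width: 0.0397
```

Call:
play_rows:
  moves:
    - [0.025,0.045,0,0,0.4]
    - [0.025,0.045,0,0,0.4]
    - [0.025,0.045,0,0,0.4]
    - [0.025,0.045,0,0,0.4]
    - [0.02,0.045,0,0,0.4]
    - [0.0129,0.035,0,0,0.4]
    - [0.01,0.0248,0,0,0.4]
    - [0,0,0,0,0.4]

```text
t: 59.8
ee_pos: [0.5985, -0.0725, 0.2823]
ee_rot: [-0.0, 1.0, -0.01, -0.001]
contact_force: [-0.2, 0.5, -0.6]
grip_width: 0.0395
```

Call:
play_rows:
  moves:
    - [0,0,0,0,0.4]
    - [0,0,0,0,0.4]
    - [0,0,0,0,0.4]
    - [0,0,0,0,0.4]
    - [0,0,0,0,0.4]
    - [0,0,0,0,0.4]
    - [0,0,0,0,0.4]
    - [0,0,0,0,0.4]

```text
t: 60.8
ee_pos: [0.5987, -0.0708, 0.2839]
ee_rot: [0.0, 1.0, -0.009, -0.0]
contact_force: [0.6, -0.3, -1.0]
grip_width: 0.0396
```

```bash
python3 st.py .218
```

```text
[ 0.5987 -0.0708  0.284   0.0077 -0.1899 -0.834   0.0396]
shift [ 0.0001 -0.0001  0.066 ]
```

Call:
play_rows:
  moves:
    - [0,0,0.015,0,0.4]
    - [0,0,0.015,0,0.4]
    - [0,0,0.013,0,0.4]
    - [0,0,0.01,0,0.4]
    - [0,0,0.007,0,0.4]
    - [0,0,0.004,0,0.4]
    - [0,0,0.002,0,0.4]
    - [0,0,0,0,0.4]

```text
t: 61.95
ee_pos: [0.5989, -0.0707, 0.2183]
ee_rot: [0.0, 1.0, -0.009, 0.0]
contact_force: [0.4, 0.2, -0.5]
grip_width: 0.0395
```

Call:
play_rows:
  moves:
    - [0,0,0.001,0,0.4]
    - [0,0,0.001,0,0.4]
    - [0,0,0.001,0,0.4]
    - [0,0,0.001,0,0.4]
    - [0,0,0,0,0.4]
    - [0,0,0,0,0.4]
    - [0,0,0,0,0.4]
    - [0,0,0,0,0.4]

```text
t: 62.95
ee_pos: [0.5988, -0.0707, 0.2141]
ee_rot: [0.0, 1.0, -0.009, 0.0]
contact_force: [0.2, 0.1, -2.4]
grip_width: 0.0395
```

Call:
play_rows:
  moves:
    - [0,0,0.0008,0,0.4]
    - [0,0,0,0,0.4]
    - [0,0,0,0,0.4]
    - [0,0,0,0,0.4]
    - [0,0,0,0,0.4]
    - [0,0,0,0,0.4]
    - [0,0,0,0,0.4]
    - [0,0,0,0,0.4]

```text
t: 63.95
ee_pos: [0.5989, -0.0708, 0.2135]
ee_rot: [0.0, 1.0, -0.009, 0.0]
contact_force: [0.1, 0.3, 2.6]
grip_width: 0.0395
```

Call:
play_rows:
  moves:
    - [0,0,0,0,0.1]
    - [0,0,0,0,-0.2]
    - [0,0,0,0,-0.4]
    - [0,0,0,0,-0.4]
    - [0,0,-0.01,0,-0.4]
    - [0,0,-0.02,0,-0.4]
    - [0,0,-0.03,0,-0.4]
    - [0,0,-0.03,0,-0.4]

```text
t: 64.95
ee_pos: [0.5991, -0.0708, 0.3059]
ee_rot: [0.0, 1.0, -0.009, 0.001]
contact_force: [-0.2, 0.3, -0.4]
grip_width: 0.0614
```

Call:
play_rows:
  moves:
    - [-0.008,-0.04,0,0,-0.4]
    - [-0.01,-0.045,0,0,-0.4]
    - [-0.01,-0.045,0,0,-0.4]
    - [-0.01,-0.045,0,0,-0.4]
    - [-0.01,-0.045,0.01,0,-0.4]
    - [0,-0.04,0.02,0,-0.4]
    - [0,-0.035,0.02,0,-0.4]
    - [0,0,0,0,-0.4]

```text
t: 65.95
ee_pos: [0.555, 0.227, 0.2529]
ee_rot: [0.0, 1.0, -0.007, -0.001]
contact_force: [-0.5, -0.4, -0.2]
grip_width: 0.0615
```

Call:
play_rows:
  moves:
    - [0,0,0,0,-0.4]
    - [0,0,0,0,-0.4]
    - [0,0,0,0,-0.4]
    - [0,0,0,0,-0.4]
    - [0,0,0,0,-0.4]
    - [0,0,0,0,-0.4]
    - [0,0,0,0,-0.4]
    - [0,0,0,0,-0.4]

```text
t: 66.95
ee_pos: [0.5558, 0.2251, 0.2531]
ee_rot: [0.0, 1.0, -0.009, -0.0]
contact_force: [0.0, 0.3, -0.0]
grip_width: 0.0616
```

```bash
python3 look.py d1 0 0
python3 - <<'E'
import cv2
im=cv2.imread('pics/d1s.png');cv2.imwrite('pics/d1sc.png',cv2.resize(im[100:480,150:450],(600,760))[:600])
E
```

```text
[0.5558 0.2251 0.2531] 0.0616
0.68 [273.  61. 364. 151.] [0.5553 0.3249] err 0.007 col [162. 159. 163.] shift to grasp [-0.0023 -0.0998  0.1781]
0.67 [188.   3. 277.  41.] [0.4739 0.4339] err 0.003 col [92. 90. 92.] shift to grasp [-0.0855 -0.2073  0.1781]
0.66 [181. 233. 255. 315.] [0.4296 0.1439] err 0.071 col [120.  90. 183.] shift to grasp [-0.1248  0.0833  0.1781]
0.61 [329. 429. 397. 444.] [ 0.6094 -0.1537] err 2.184 col [84. 84. 89.] shift to grasp [0.0601 0.3778 0.1781]
side 0.93 [0.5561 0.3264] 0.005
side 0.86 [0.4754 0.4365] 0.007
side 0.56 [ 0.6742 -0.2933] 0.198
side 0.56 [0.4318 0.1436] 0.013
```

View pics/d1.png

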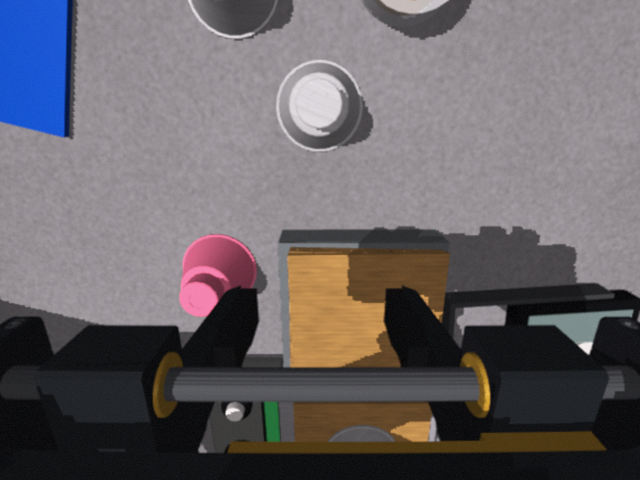

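View pics/d1sc.png

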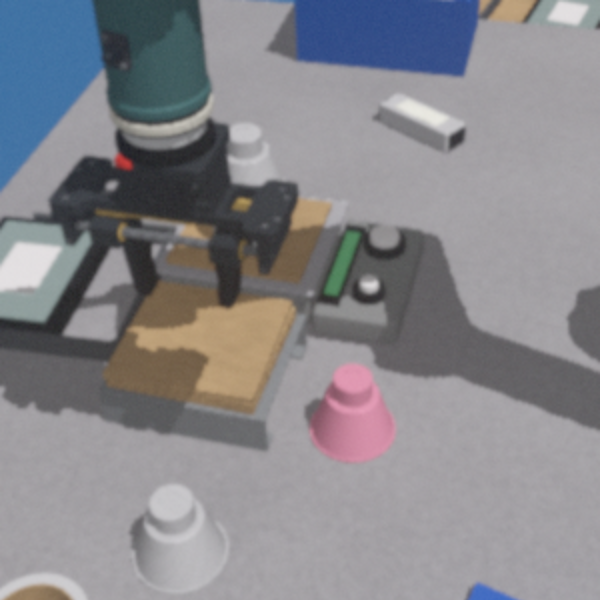

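Call:
play_rows:
  moves:
    - [-0.001,-0.03,0.02,0,-0.4]
    - [-0.001,-0.04,0.03,0,-0.4]
    - [0,-0.0298,0.04,0,-0.4]
    - [0,0,0.04,0,-0.4]
    - [0,0,0.03,0,-0.4]
    - [0,0,0.014,0,-0.4]
    - [0,0,0,0,-0.4]
    - [0,0,0,0,-0.4]

```text
t: 68.15
ee_pos: [0.5568, 0.3254, 0.0809]
ee_rot: [-0.001, 1.0, -0.009, 0.001]
contact_force: [0.7, 0.2, 0.1]
grip_width: 0.0617
```

Call:
play_rows:
  moves:
    - [0,0,0,0,-0.2]
    - [0,0,0,0,0]
    - [0,0,0,0,0.2]
    - [0,0,0,0,0.4]
    - [0,0,0,0,0.4]
    - [0,0,0,0,0.4]
    - [0,0,0,0,0.4]
    - [0,0,0,0,0.4]

```text
t: 69.15
ee_pos: [0.556, 0.3251, 0.0798]
ee_rot: [-0.0, 1.0, -0.009, 0.0]
contact_force: [-1.4, -0.0, 5.8]
grip_width: 0.0396
```

Call:
play_rows:
  moves:
    - [0,0,-0.02,0,0.4]
    - [0,0,-0.04,0,0.4]
    - [0,0,-0.04,0,0.4]
    - [0,0,-0.04,0,0.4]
    - [0,0,-0.04,0,0.4]
    - [0,0,-0.035,0,0.4]
    - [0,0.02,-0.02,0,0.4]
    - [0.005,0.04,0,0,0.4]

```text
t: 70.15
ee_pos: [0.5599, 0.2645, 0.3166]
ee_rot: [-0.001, 1.0, -0.008, 0.002]
contact_force: [-0.4, 0.3, -1.0]
grip_width: 0.0391
```

Call:
play_rows:
  moves:
    - [0.01,0.045,0,0,0.4]
    - [0.01,0.045,0,0,0.4]
    - [0.01,0.045,0,0,0.4]
    - [0.01,0.045,0,0,0.4]
    - [0.0047,0.045,0,0,0.4]
    - [0,0.04,0,0,0.4]
    - [0,0.04,0,0,0.4]
    - [0,0.03,0,0,0.4]

```text
t: 71.15
ee_pos: [0.5968, -0.0737, 0.3133]
ee_rot: [0.0, 1.0, -0.01, -0.001]
contact_force: [-0.0, 1.4, -1.4]
grip_width: 0.0397
```

Call:
play_rows:
  moves:
    - [0,0,0,0,0.4]
    - [0,0,0,0,0.4]
    - [0,0,0,0,0.4]
    - [0,0,0,0,0.4]
    - [0,0,0,0,0.4]
    - [0,0,0,0,0.4]
    - [0,0,0,0,0.4]
    - [0,0,0,0,0.4]

```text
t: 72.15
ee_pos: [0.5984, -0.0709, 0.3142]
ee_rot: [-0.0, 1.0, -0.009, -0.0]
contact_force: [0.7, -0.1, -1.6]
grip_width: 0.0395
```

```bash
python3 st.py .2465
```

```text
[ 0.5984 -0.071   0.3142  0.3372 -0.1454 -1.0082  0.0394]
shift [ 0.0004 -0.0003  0.0677]
```

Call:
play_rows:
  moves:
    - [0.0004,-0.0003,0.015,0,0.4]
    - [0,0,0.015,0,0.4]
    - [0,0,0.014,0,0.4]
    - [0,0,0.01,0,0.4]
    - [0,0,0.007,0,0.4]
    - [0,0,0.004,0,0.4]
    - [0,0,0.0027,0,0.4]
    - [0,0,0,0,0.4]

```text
t: 73.3
ee_pos: [0.5989, -0.0707, 0.2467]
ee_rot: [0.0, 1.0, -0.009, 0.0]
contact_force: [0.6, 0.6, -1.3]
grip_width: 0.0393
```

Call:
play_rows:
  moves:
    - [0,0,0.001,0,0.4]
    - [0,0,0.001,0,0.4]
    - [0,0,0.001,0,0.4]
    - [0,0,0.001,0,0.4]
    - [0,0,0,0,0.4]
    - [0,0,0,0,0.4]
    - [0,0,0,0,0.4]
    - [0,0,0,0,0.4]

```text
t: 74.3
ee_pos: [0.5988, -0.0707, 0.2425]
ee_rot: [0.0, 1.0, -0.009, 0.0]
contact_force: [-0.3, 0.1, -1.6]
grip_width: 0.0399
```

Call:
play_rows:
  moves:
    - [0,0,0.0008,0,0.4]
    - [0,0,0,0,0.4]
    - [0,0,0,0,0.4]
    - [0,0,0,0,0.4]
    - [0,0,0,0,0.4]
    - [0,0,0,0,0.4]
    - [0,0,0,0,0.4]
    - [0,0,0,0,0.4]

```text
t: 75.3
ee_pos: [0.5989, -0.0707, 0.2419]
ee_rot: [0.0, 1.0, -0.009, 0.0]
contact_force: [-0.0, -0.6, 0.8]
grip_width: 0.0393
```

Call:
play_rows:
  moves:
    - [0,0,0,0,0.1]
    - [0,0,0,0,-0.2]
    - [0,0,0,0,-0.4]
    - [0,0,0,0,-0.4]
    - [0,0,-0.01,0,-0.4]
    - [0,0,-0.02,0,-0.4]
    - [0,0,-0.03,0,-0.4]
    - [0,0,-0.03,0,-0.4]

```text
t: 76.3
ee_pos: [0.5991, -0.0707, 0.3344]
ee_rot: [0.0, 1.0, -0.009, 0.001]
contact_force: [0.3, -0.2, 0.3]
grip_width: 0.0617
```

Call:
play_rows:
  moves:
    - [-0.008,-0.04,0,0,-0.4]
    - [-0.015,-0.045,0,0,-0.4]
    - [-0.015,-0.045,0,0,-0.4]
    - [-0.015,-0.045,0,0,-0.4]
    - [-0.015,-0.045,0.01,0,-0.4]
    - [-0.015,-0.045,0.01,0,-0.4]
    - [-0.015,-0.045,0.02,0,-0.4]
    - [-0.015,-0.04,0.02,0,-0.4]

```text
t: 77.3
ee_pos: [0.492, 0.2833, 0.2736]
ee_rot: [-0.001, 1.0, -0.009, 0.002]
contact_force: [0.6, 0.6, 0.4]
grip_width: 0.0619
```

Call:
play_rows:
  moves:
    - [-0.012,-0.035,0.015,0,-0.4]
    - [-0.006,-0.02,0.005,0,-0.4]
    - [0,0,0,0,-0.4]
    - [0,0,0,0,-0.4]
    - [0,0,0,0,-0.4]
    - [0,0,0,0,-0.4]
    - [0,0,0,0,-0.4]
    - [0,0,0,0,-0.4]

```text
t: 78.3
ee_pos: [0.475, 0.3364, 0.2517]
ee_rot: [0.0, 1.0, -0.009, -0.0]
contact_force: [-0.4, 0.1, -0.4]
grip_width: 0.0619
```

```bash
python3 look.py e1 0 0
python3 - <<'E'
import cv2
im=cv2.imread('pics/e1s.png');cv2.imwrite('pics/e1sc.png',cv2.resize(im[100:480,150:450],(600,760))[:600])
E
```

```text
[0.475  0.3364 0.2517] 0.0619
0.63 [277.  64. 362. 153.] [0.4743 0.4357] err 0.004 col [162. 159. 163.] shift to grasp [-0.0024 -0.0993  0.1767]
0.61 [260. 316. 323. 366.] [0.4301 0.1457] err 0.438 col [114.  85. 180.] shift to grasp [-0.0415  0.1914  0.1767]
side 0.74 [0.4753 0.4365] 0.01
side 0.43 [ 0.6351 -0.2884] 29.713
```

View pics/e1.png

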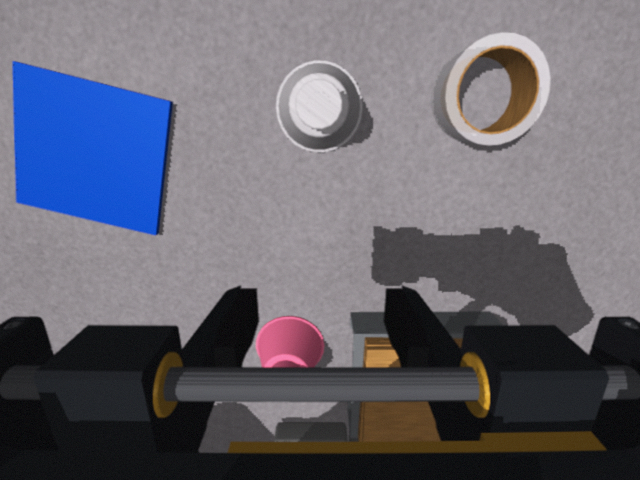

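View pics/e1sc.png

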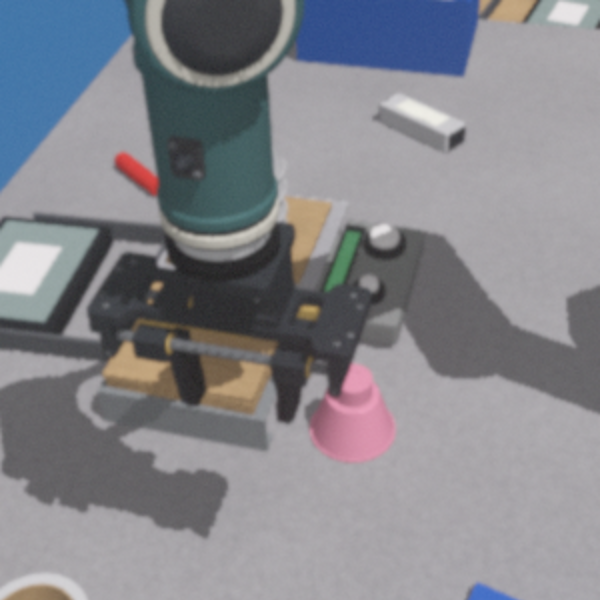

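Call:
play_rows:
  moves:
    - [-0.001,-0.03,0.02,0,-0.4]
    - [-0.001,-0.04,0.03,0,-0.4]
    - [0,-0.0293,0.04,0,-0.4]
    - [0,0,0.04,0,-0.4]
    - [0,0,0.03,0,-0.4]
    - [0,0,0.0127,0,-0.4]
    - [0,0,0,0,-0.4]
    - [0,0,0,0,-0.4]

```text
t: 79.5
ee_pos: [0.4757, 0.4366, 0.0807]
ee_rot: [-0.001, 1.0, -0.009, 0.001]
contact_force: [0.0, 1.1, -0.5]
grip_width: 0.0612
```

Call:
play_rows:
  moves:
    - [0,0,0,0,-0.2]
    - [0,0,0,0,0]
    - [0,0,0,0,0.2]
    - [0,0,0,0,0.4]
    - [0,0,0,0,0.4]
    - [0,0,0,0,0.4]
    - [0,0,0,0,0.4]
    - [0,0,0,0,0.4]

```text
t: 80.5
ee_pos: [0.4749, 0.4362, 0.0797]
ee_rot: [-0.0, 1.0, -0.009, 0.0]
contact_force: [-1.5, -1.1, 5.8]
grip_width: 0.0391
```

Call:
play_rows:
  moves:
    - [0,0,-0.02,0,0.4]
    - [0,0,-0.04,0,0.4]
    - [0,0,-0.04,0,0.4]
    - [0,0,-0.04,0,0.4]
    - [0,0,-0.04,0,0.4]
    - [0,0,-0.04,0,0.4]
    - [0,0,-0.03,0,0.4]
    - [0,0.02,-0.015,0,0.4]

```text
t: 81.5
ee_pos: [0.4744, 0.4162, 0.3464]
ee_rot: [-0.001, 1.0, -0.008, 0.001]
contact_force: [-0.2, -0.0, -3.0]
grip_width: 0.0396
```

Call:
play_rows:
  moves:
    - [0.01,0.045,0,0,0.4]
    - [0.012,0.045,0,0,0.4]
    - [0.012,0.045,0,0,0.4]
    - [0.012,0.045,0,0,0.4]
    - [0.012,0.045,0,0,0.4]
    - [0.012,0.045,0,0,0.4]
    - [0.012,0.045,0,0,0.4]
    - [0.012,0.045,0,0,0.4]

```text
t: 82.5
ee_pos: [0.5606, 0.0517, 0.3429]
ee_rot: [0.0, 1.0, -0.009, -0.001]
contact_force: [0.8, -0.8, -2.6]
grip_width: 0.0392
```

Call:
play_rows:
  moves:
    - [0.012,0.045,0,0,0.4]
    - [0.012,0.04,0,0,0.4]
    - [0.0149,0.0398,0,0,0.4]
    - [0,0,0,0,0.4]
    - [0,0,0,0,0.4]
    - [0,0,0,0,0.4]
    - [0,0,0,0,0.4]
    - [0,0,0,0,0.4]

```text
t: 83.5
ee_pos: [0.5986, -0.0704, 0.3442]
ee_rot: [0.0, 1.0, -0.008, 0.0]
contact_force: [-0.3, 0.5, -2.1]
grip_width: 0.0397
```

```bash
python3 st.py .2745
```

```text
[ 0.5987 -0.0706  0.3441  0.2283 -0.1363 -1.6311  0.0395]
shift [0.0001 0.0001 0.0696]
```

Call:
play_rows:
  moves:
    - [0,0,0.015,0,0.4]
    - [0,0,0.015,0,0.4]
    - [0,0,0.015,0,0.4]
    - [0,0,0.01,0,0.4]
    - [0,0,0.007,0,0.4]
    - [0,0,0.004,0,0.4]
    - [0,0,0.0036,0,0.4]
    - [0,0,0,0,0.4]

```text
t: 84.65
ee_pos: [0.5987, -0.0711, 0.2745]
ee_rot: [0.0, 1.0, -0.009, 0.0]
contact_force: [-0.3, -0.1, -1.7]
grip_width: 0.0396
```

Call:
play_rows:
  moves:
    - [0,0,0.001,0,0.4]
    - [0,0,0.001,0,0.4]
    - [0,0,0.001,0,0.4]
    - [0,0,0.001,0,0.4]
    - [0,0,0,0,0.4]
    - [0,0,0,0,0.4]
    - [0,0,0,0,0.4]
    - [0,0,0,0,0.4]

```text
t: 85.65
ee_pos: [0.5987, -0.0711, 0.2704]
ee_rot: [-0.0, 1.0, -0.009, -0.0]
contact_force: [0.5, -0.1, -1.9]
grip_width: 0.0393
```

Call:
play_rows:
  moves:
    - [0,0,0.0008,0,0.4]
    - [0,0,0,0,0.4]
    - [0,0,0,0,0.4]
    - [0,0,0,0,0.4]
    - [0,0,0,0,0.4]
    - [0,0,0,0,0.4]
    - [0,0,0,0,0.4]
    - [0,0,0,0,0.4]

```text
t: 86.65
ee_pos: [0.5988, -0.0712, 0.2698]
ee_rot: [0.0, 1.0, -0.009, 0.0]
contact_force: [0.6, 0.6, 1.3]
grip_width: 0.0395
```

Call:
play_rows:
  moves:
    - [0,0,0,0,0.1]
    - [0,0,0,0,-0.2]
    - [0,0,0,0,-0.4]
    - [0,0,0,0,-0.4]
    - [0,0,-0.01,0,-0.4]
    - [0,0,-0.02,0,-0.4]
    - [0,0,-0.03,0,-0.4]
    - [0,0,-0.03,0,-0.4]

```text
t: 87.65
ee_pos: [0.599, -0.0712, 0.3624]
ee_rot: [0.0, 1.0, -0.009, 0.001]
contact_force: [-0.0, 0.6, 0.2]
grip_width: 0.0615
```

Call:
play_rows:
  moves:
    - [-0.02,0,0,0,-0.4]
    - [-0.03,0.01,0,0,-0.4]
    - [-0.035,0.01,0,0,-0.3]
    - [-0.035,0.01,0,0,-0.14]
    - [-0.035,0.01,0,0,-0.14]
    - [-0.0321,0.0036,0,0,-0.14]
    - [0,0,0,0,-0.14]
    - [0,0,0,0,-0.14]

```text
t: 88.65
ee_pos: [0.4118, -0.1116, 0.3609]
ee_rot: [0.0, 1.0, -0.009, 0.001]
contact_force: [0.4, -0.5, -0.2]
grip_width: 0.0503
```

Run:
```python
from h import *
s=read_state();T=T_of(s);print(s['ee_pos'],s['grip_width'])
im=get_image('side');cv2.imwrite('pics/f1s.png',cv2.resize(im[60:300,150:450],(800,640))[:600])
im=get_image('wrist');cv2.imwrite('pics/f1w.png',im)
for b in((.4445,-.1115),):
    print(T[:3,:3].T@np.r_[np.array(b)-T[:2,3]-[.0335,0],.0])
```

```text
[ 0.41175353 -0.11156343  0.36094923] 0.05031828406509595
[-7.54534749e-04 -5.01109722e-05 -2.10979452e-06]
```

View pics/f1s.png

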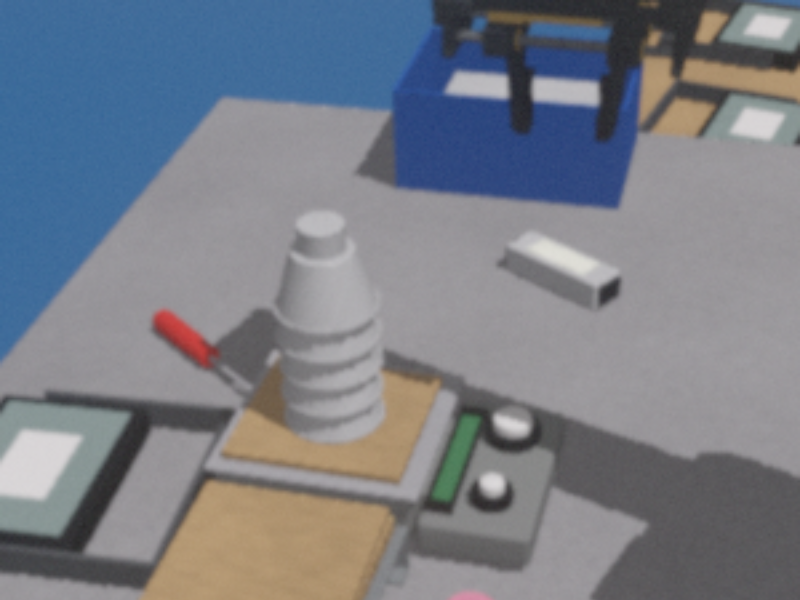

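View pics/f1w.png

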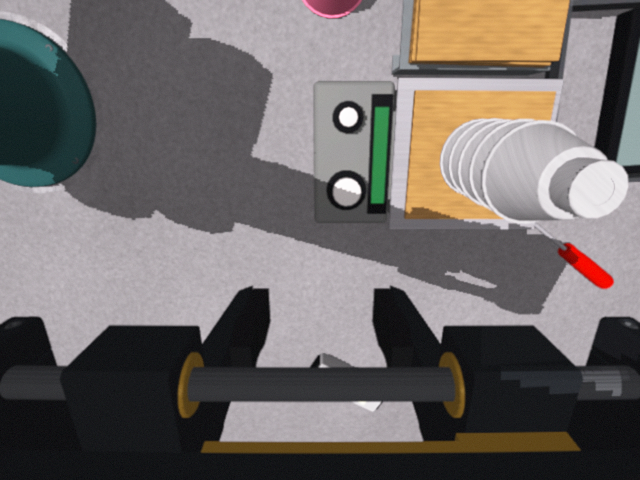

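Call:
play_rows:
  moves:
    - [-0.0007,0,0.03,0,-0.14]
    - [0,0,0.045,0,-0.14]
    - [0,0,0.045,0,-0.14]
    - [0,0,0.045,0,-0.14]
    - [0,0,0.045,0,-0.14]
    - [0,0,0.04,0,-0.14]
    - [0,0,0.02,0,-0.14]
    - [0,0,0,0,-0.14]

```text
t: 89.75
ee_pos: [0.4091, -0.1107, 0.0876]
ee_rot: [-0.001, 1.0, -0.008, -0.002]
contact_force: [-0.1, 0.1, 0.6]
grip_width: 0.0503
```

Call:
play_rows:
  moves:
    - [0,0,0,0,-0.14]
    - [0,0,0.004,0,-0.14]
    - [0,0,0.003,0,-0.14]
    - [0,0,0.002,0,-0.14]
    - [0,0,0.002,0,-0.14]
    - [0,0,0,0,-0.14]
    - [0,0,0,0,-0.14]
    - [0,0,0,0,-0.14]

```text
t: 90.75
ee_pos: [0.4108, -0.1117, 0.079]
ee_rot: [0.0, 1.0, -0.009, 0.001]
contact_force: [1.2, 0.3, 2.5]
grip_width: 0.0497
```

Call:
play_rows:
  moves:
    - [0,0,0.001,0,-0.14]
    - [0,0,0.001,0,-0.14]
    - [0,0,0.001,0,-0.14]
    - [0,0,0,0,-0.14]
    - [0,0,0,0,-0.14]
    - [0,0,0,0,-0.14]
    - [0,0,0,0,-0.14]
    - [0,0,0,0,-0.14]

```text
t: 91.75
ee_pos: [0.4109, -0.1117, 0.0771]
ee_rot: [0.0, 1.0, -0.009, 0.0]
contact_force: [-3.1, 1.6, 15.4]
grip_width: 0.0501
```

Call:
play_rows:
  moves:
    - [0,0,0.0005,0,-0.14]
    - [0,0,0,0,-0.14]
    - [0,0,-0.006,0,-0.14]
    - [0,0,-0.02,0,-0.14]
    - [0,0,-0.04,0,-0.14]
    - [0,0,-0.045,0,-0.14]
    - [0,0,-0.045,0,-0.14]
    - [0,0,-0.045,0,-0.14]

```text
t: 92.75
ee_pos: [0.4084, -0.111, 0.2759]
ee_rot: [-0.001, 1.0, -0.009, -0.002]
contact_force: [0.1, -0.1, 0.3]
grip_width: 0.05
```

Call:
play_rows:
  moves:
    - [0,0,-0.04,0,-0.14]
    - [0,0,-0.04,0,-0.14]
    - [0,0,0,0,-0.14]
    - [0,0,0,0,-0.14]
    - [0,0,0,0,-0.14]
    - [0,0,0,0,-0.14]
    - [0,0,0,0,-0.14]
    - [0,0,0,0,-0.14]

```text
t: 93.75
ee_pos: [0.4101, -0.1114, 0.3559]
ee_rot: [-0.0, 1.0, -0.009, -0.0]
contact_force: [0.2, 0.3, -0.7]
grip_width: 0.0501
```

Run:
```python
from h import *
s=read_state();print(s['t'],s['ee_pos'],s['contact_force'])
im=get_image('side');cv2.imwrite('pics/g1s.png',im)
im=get_image('wrist');cv2.imwrite('pics/g1w.png',im)
# button heights: before vs now
a=cv2.imread('pics/side0.png').astype(int);b=cv2.imread('pics/g1s.png').astype(int)
for n,p in(('tare',(.4465,-.022)),('print',(.4445,-.1115))):
    c,r=proj('side',[[*p,.062]])[0].round().astype(int)
    print(n,a[r-6:r+6,c].mean(1).round().tolist(),b[r-6:r+6,c].mean(1).round().tolist())
```

```text
93.75 [ 0.41009023 -0.11142256  0.35586204] [ 0.24500713  0.33255848 -0.71449437]
tare [84.0, 92.0, 113.0, 132.0, 138.0, 139.0, 140.0, 145.0, 145.0, 144.0, 138.0, 112.0] [135.0, 148.0, 182.0, 205.0, 211.0, 215.0, 217.0, 212.0, 199.0, 180.0, 163.0, 132.0]
print [130.0, 125.0, 137.0, 138.0, 138.0, 139.0, 140.0, 141.0, 141.0, 146.0, 147.0, 142.0] [107.0, 117.0, 129.0, 135.0, 135.0, 150.0, 183.0, 207.0, 214.0, 212.0, 198.0, 179.0]
```

View pics/g1s.png

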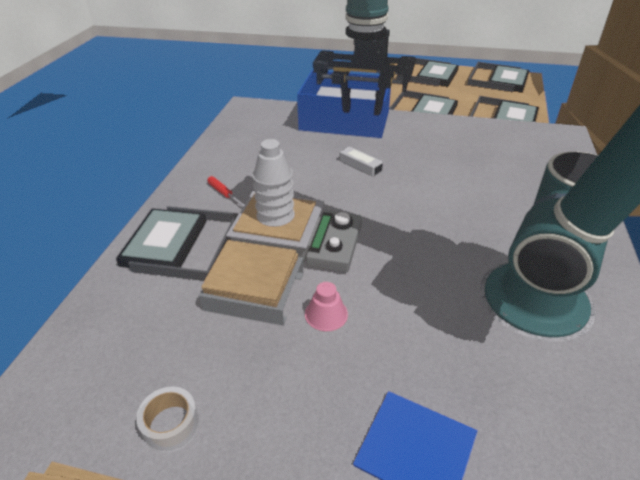

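View pics/g1w.png

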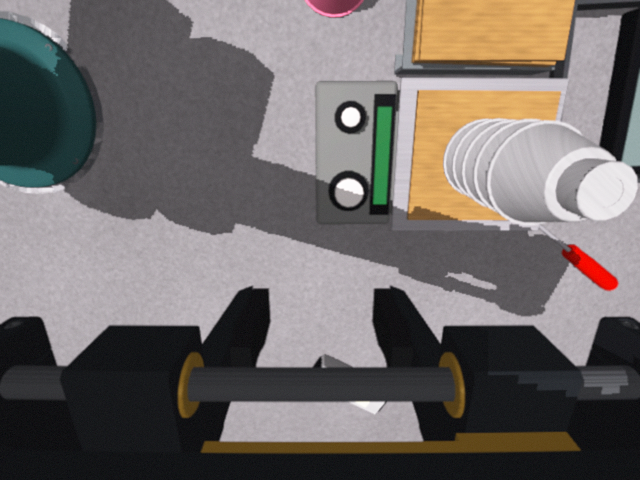

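```bash
python3 -c "
from workcell import *
print(order.finish_job())"
```

```text
the job is handed in; nothing more can be done
None
```

I carried out the whole job in the order asked and handed it in at about 94 s of robot time; handing in gives no verdict.

- **Pad:** I slid the top pad off the pile with both open fingers against its far edge. It lies within about 3 mm of the platform centre and about 0.1° off square. The three pads below looked undisturbed.
- **Tare:** I pressed the small button down to its stop several times, first with both fingers closed and then with a single finger. It came back up after each press.
- **Stack:** All five grey reflectors stand on the pad in one upright nested stack. Each seated 28 mm higher than the one before. The last side and wrist pictures show the stack straight and standing.
- **Print:** I pressed the large button down to its stop once, at about 15 N, and let it up.
- **Other things:** I did not touch the pink reflector, blue sheet, driver, tape or screwdriver. I saw no sign of a reflector being knocked aside.

**One check disagreed:** both buttons stopped with the computed fingertip height near 60 mm, where the description gives 56 mm for fully down. On the tare button the push force rose over about 6 mm of travel to roughly 4 N, then met a hard stop, which matches a full press. I measured that rise only on the tare button. The print button stopped at the same height, so I took it as fully pressed too.

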